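Pack the paint cases into the corner stop, largest first

ROBOT

A 6-joint arm with a two-finger parallel gripper is mounted at the origin on the work surface. World frame = base frame: x ahead of the robot, y to its left, z up, the work surface at z = 0. Lengths are in m, angles in degrees, forces in N, time in s.
With the tool pointing down it reaches from about 0.35 to 0.875 m from the base axis. Payload 4.2 kg.
Tool frame: the origin (TCP) lies midway between the tips of the shut fingers; the grasp point (between the pads) lies 19 mm behind it; z points along the fingers, y is the direction in which the jaws open and shut (so a half turn about z gives the same grasp; the last joint's range is limited). The gripper opens to 87 mm and grips with 3 to 60 N. Pads are 19 mm wide; open, the fingers measure 117 mm over their backs; the gripper's body (75 mm by 190 mm) begins 51 mm behind the grasp point.
Start: joints at [14.817, 22.042, 0.453, 0, -68.411, -14.817], TCP at [0.625, 0, 0.223] pointing down, gripper open.
Joint ranges: [-179.83, 179.83], [-69.29, 118.12], [-61.27, 80.66], [-181.25, 117.63], [-171.15, -9.14], [-177.46, 177.46]. Speed limits (degrees/s): [159.86, 159.86, 180, 180, 180, 180].

INTERFACE

Orientations are given as a 3x3 rotation matrix whose columns are the frame's x, y, z axes.
In Python, from station import sense, capture, finish_job gives the robot as it stands. The module is installed in compiled form; this text tells all that it offers.
- The arm moves only by the shell command python3 -m jog 'ROWS' [OPENING]. ROWS is JSON, a list of rows, each a list of 6 numbers: the shift along the tool's x, y, z in cm, then the turn, a rotation vector about the tool's x, y, z in degrees. In form: [[dx, dy, dz, wx, wy, wz], ...]. A call has exactly 5 rows; each row shifts and turns the commanded pose from where the row before left it, along the tool's axes as they then stand; what a row does not reach is not made up. A row lasts 1/12 s, in which the tool goes at most 41.7 mm and 7.16 degrees, less where a joint would pass 70% of its speed; a pose out of reach is approached as far as the arm can. A call is refused whole if a number of a shift passes 4.17 or a number of a turn 7.16, either way. A call with a gripper value outside its range is refused whole. OPENING is the finger opening in cm, from 0 to 8.7, set as the call begins (- or left out, the last holds). The fingers move at their own pace and stop on an object; the grip force is fixed at half the most. Time passes only in rows, so rows that do not move let the fingers close, or fill a call up. It gives the time, the measured TCP pose, the force and the opening at its end, in the units of the state.
- sense(): the state, without advancing time (a new reading comes with each control period).
- capture(name): name is "scene" or "side" or "wrist"; returns a dict with "frame" (420x560x3 uint8, red, green, blue), "fx", "fy", "cx", "cy" (pixels), "world_to_cam" (4x4, takes a point from world to camera coordinates). Camera axes: x right, y up, looking along -z (the intrinsics and any distortion apply to the point x, -y, -z); pixel columns grow to the right and rows downward; lengths in m; the calibration is good to about 2 mm. A picture is of the moment at which its call begins. There is no depth.
- finish_job(): hands the job in, once; it reports no verdict.
The state is a dict: "time_s": time; "joints": joint angles; "joint_velocities": joint speeds; "effort": joint torques, N m; "tcp_pos": TCP position; "ee_rot": TCP orientation; "wrist_force": force on the tool from outside, world axes, zero at the start; "moment": the same for the moment, N m; "gripper_width": opening from 0.0 (shut) to 1.0 (fully open).
Only numpy, scipy, OpenCV 4.12 (cv2) and the standard library are available. Lean on these libraries where they do the work, as an engineer would, in place of code of your own. Each camera call takes 0.05 s, during which the arm holds its last target.

TASK

Tidy the paint cases into a stack, largest first: slide the big wooden case along the table, without lifting it, fully home into the wooden corner stop so that it lies flush against both rails, then set the blue tin lid up on top of it, and last the small yellow tin lid up on the blue one. Each tin must lie flat with its whole base on the one below, nothing overhanging, and be set down gently, not dropped. Leave the jar, the bottle and the brush where they are.

Things in the scene. Friction and masses are not known exactly. Their poses are not given: they have to be found in the camera images.
- corner: fixed L-shaped stop of two pale wooden rails on the table, 18 mm thick, 25 mm high. Origin: its inner corner, on the table. The back rail (far side) has its inner face at x = 0 of this frame and runs 200 mm along -y; the side rail (left) has its inner face at y = 0 and runs 140 mm along -x. Open towards -x (the robot) and -y; turned -0.08 to 0.25 rad.
- case: large brown wooden paint case, brass corner plates, a plain box 124 (x) by 170 (y) by 44 mm high, 0.5 to 0.9 kg, too wide to grasp; 3 to 8 N slide it. Origin: centre of its underside. Starts 45 to 100 mm short of home in the stop's x and y, turned up to 0.22 rad. Home, its origin is at x -62, y -85 mm in the stop's frame, axes parallel: long far side on the back rail, left end on the side rail.
- blue_tin: middle-sized blue metal tin with a white label on the lid, a plain box 116 mm (its x) by 64 mm (its y) by 28 mm high, about 0.15 to 0.3 kg, loose. Origin: centre of its underside, z up. Lies lid up on the table at the right. Rigid, can be gripped across its 64 mm width.
- yellow_tin: smallest, yellow metal tin with a red label on the lid, a plain box 80 mm (its x) by 46 mm (its y) by 24 mm high, about 0.1 to 0.16 kg, loose. Origin: centre of its underside, z up. Lies lid up on the table at the right. Rigid, can be gripped across its 46 mm width.
- blue_tin_c0 (a point): blue tin, bottom corner at its own (-x, -y), on the underside
- blue_tin_c1 (a point): blue tin, bottom corner at its own (-x, +y), on the underside
- blue_tin_c2 (a point): blue tin, bottom corner at its own (+x, -y), on the underside
- blue_tin_c3 (a point): blue tin, bottom corner at its own (+x, +y), on the underside
- yellow_tin_c0 (a point): yellow tin, bottom corner at its own (-x, -y), on the underside
- yellow_tin_c1 (a point): yellow tin, bottom corner at its own (-x, +y), on the underside
- yellow_tin_c2 (a point): yellow tin, bottom corner at its own (+x, -y), on the underside
- yellow_tin_c3 (a point): yellow tin, bottom corner at its own (+x, +y), on the underside
- jar: bystander: low pink paint jar with white cap, 56 mm across, 50 mm high, standing. Origin: centre of its underside.
- bottle: bystander: dark bottle with white cap, 60 mm across, 170 mm high, standing at the far right. Origin: centre of its underside.
- brush: bystander: paint brush lying flat on the table beyond the back rail, about 200 mm long. Origin: under its middle; its x runs along it.
Things that resemble listed ones, but are neither listed nor needed, are in the scene too. What is shaped like the blue_tin but green or pink is not meant.

How it is judged:
By the outcome, as a careful person would: the job done as asked, in the order asked, and still so for the second after the job is handed in, with the robot touching nothing.
It also fails if it takes over 72 s, if anything falls off the work surface, if the arm or the gripper's body presses on something with over 40 N, if the wrist force passes 120 N, or if a joint passes its speed limit or range.

## Working session

There is one attempt and no reset: what is moved stays moved. The work goes in short steps, Python scripts to look and compute and a shell command to move; the robot and the scene stay as the last step left them, time stands still between calls to the robot, and variables do not carry over. Pictures are saved under pics/ and viewed, and the job is handed in when it is done.

```bash
mkdir -p pics; ls; python3 - <<'E'
from station import sense,capture
import cv2
s=sense();print(s)
for n in("scene","side","wrist"):
    c=capture(n);cv2.imwrite(f"pics/{n}0.png",c["frame"][:,:,::-1]);print(n,{k:v for k,v in c.items() if k!="frame"})
E
```

```text
pics
{'time_s': 0.0, 'joints': array([ 1.48156409e+01,  2.20911001e+01,  3.81767629e-01, -2.85291320e-02,
       -6.84105964e+01, -1.48177911e+01]), 'joint_velocities': array([ 0.07045376, -0.00308448, -0.0706016 ,  0.10247121,  0.10848612,
        0.05989905]), 'effort': array([ 5.69075401e-04, -3.90661991e+01,  1.87403029e+01,  4.22001421e+00,
        1.09914420e-02, -1.81494070e-04]), 'tcp_pos': array([6.24416225e-01, 1.15657062e-05, 2.21470794e-01]), 'ee_rot': array([[-2.21131260e-04, -9.99997682e-01, -2.14191402e-03],
       [-9.99999972e-01,  2.21319456e-04, -8.76264510e-05],
       [ 8.81002951e-05,  2.14189459e-03, -9.99997702e-01]]), 'wrist_force': array([-0.334783  , -0.4149728 , -0.42019041]), 'moment': array([ 0.01591076, -0.02094025,  0.01895372]), 'gripper_width': 1.000608623480875}
scene {'fx': 413.2891423293055, 'fy': 413.2891423293055, 'cx': 283.540366225791, 'cy': 202.44955362996765, 'world_to_cam': array([[-0.88534944,  0.46475209, -0.0127228 ,  0.53271441],
       [-0.31383345, -0.57721272,  0.75387933,  0.13131907],
       [ 0.34302323,  0.67143948,  0.65688971, 
[... 215 characters left out ...]
81746, -0.28035284,  0.01235856, -0.57096455],
       [ 0.18528507,  0.66618791,  0.72240093, -0.10352301],
       [-0.21076028, -0.69108317,  0.69136398, -1.5342994 ],
       [ 0.        ,  0.        ,  0.        ,  1.        ]])}
wrist {'fx': 361.63879771252607, 'fy': 361.63879771252607, 'cx': 285.40198398102086, 'cy': 204.70506979795783, 'world_to_cam': array([[-9.99999909e-01,  1.03129563e-05,  4.25844553e-04,
         6.23618833e-01],
       [-1.28062992e-04, -9.60737106e-01, -2.77460260e-01,
         3.24694557e-02],
       [ 4.06263228e-04, -2.77460290e-01,  9.60737021e-01,
        -3.90784734e-01],
       [ 0.00000000e+00,  0.00000000e+00,  0.00000000e+00,
         1.00000000e+00]])}
```

View pics/scene0.png

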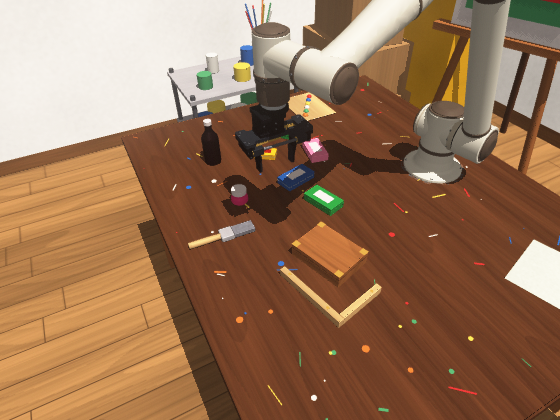

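View pics/side0.png

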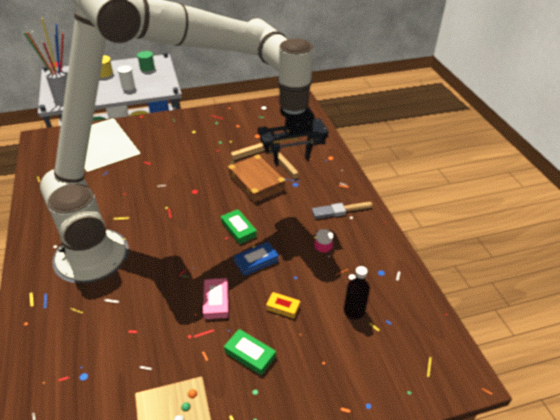

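View pics/wrist0.png

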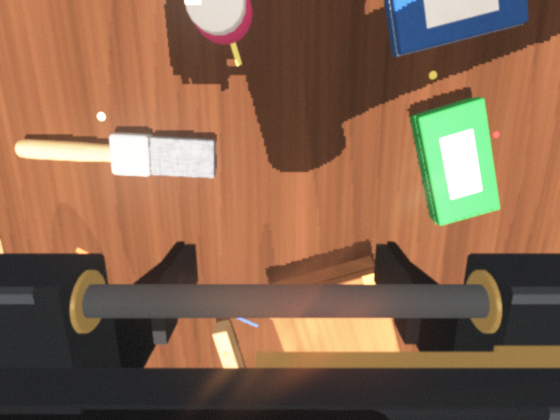

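```bash
cat > h.py <<'E'
import numpy as np,cv2
from station import sense,capture
def ray(c,u,v):
    W=c["world_to_cam"];R=W[:3,:3];o=-R.T@W[:3,3]
    d=R.T@np.array([(u-c["cx"])/c["fx"],-(v-c["cy"])/c["fy"],-1]);return o,d
def toz(c,u,v,z):
    o,d=ray(c,u,v);return o+d*(z-o[2])/d[2]
def proj(c,P):
    P=np.atleast_2d(P);q=P@c["world_to_cam"][:3,:3].T+c["world_to_cam"][:3,3]
    return np.c_[c["cx"]+c["fx"]*q[:,0]/-q[:,2],c["cy"]-c["fy"]*q[:,1]/-q[:,2]]
def crop(c,x0,y0,x1,y1,k,name):
    f=c["frame"][y0:y1,x0:x1,::-1];cv2.imwrite("pics/"+name,cv2.resize(f,None,fx=k,fy=k,interpolation=cv2.INTER_CUBIC))
def rect(x,y,th,lx,ly,z):
    c,s=np.cos(th),np.sin(th)
    return np.array([[x+c*a-s*b,y+s*a+c*b,z] for a,b in((-lx/2,-ly/2),(-lx/2,ly/2),(lx/2,ly/2),(lx/2,-ly/2))])
E
cat > pk.py <<'E'
import pickle
from h import *
E
python3 - <<'E'
from h import *
import pickle
cs={n:capture(n) for n in("scene","side","wrist")}
pickle.dump(cs,open("c0.pkl","wb"))
crop(cs["scene"],220,130,400,330,4 and 3,"s1.png")
crop(cs["side"],190,120,330,330,3-0,"d1.png")
crop(cs["scene"],260,215,395,330,6,"s2.png")
E
```

```text
(no output)
```

View pics/s1.png

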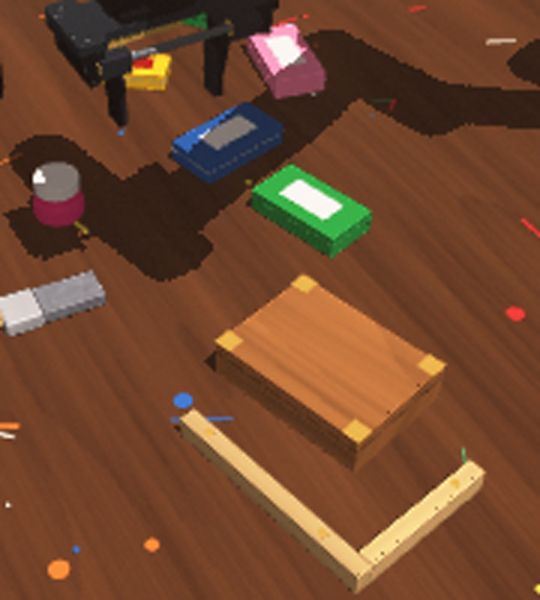

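View pics/d1.png

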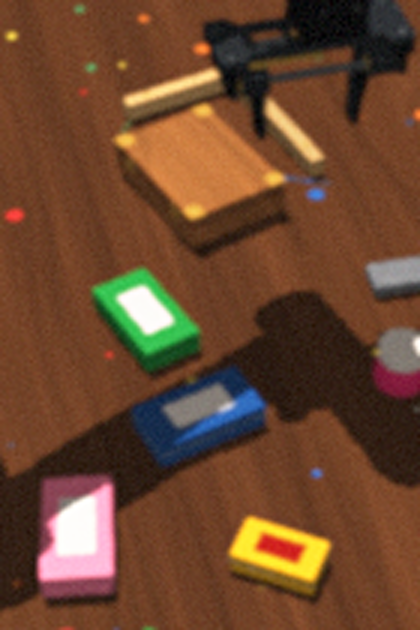

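View pics/s2.png

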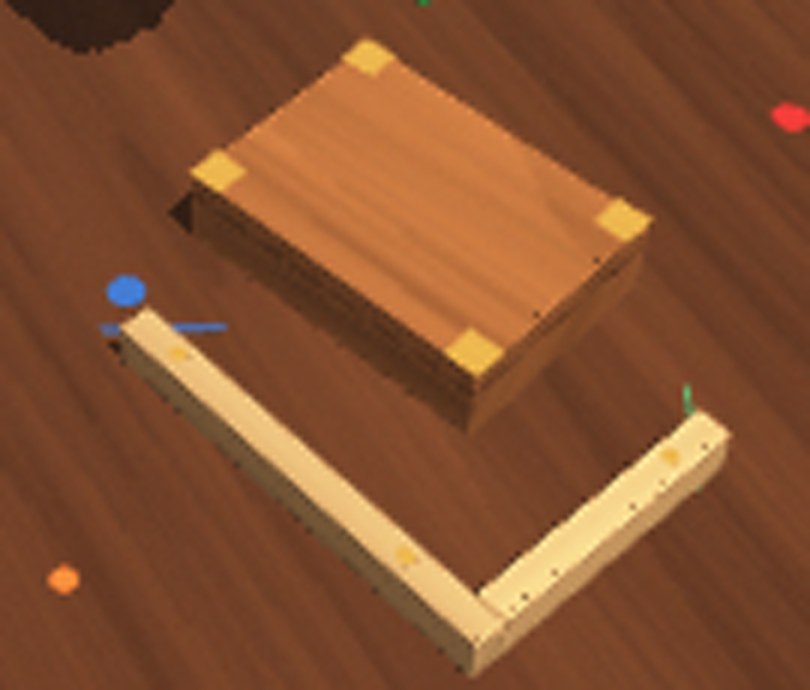

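```bash
python3 - <<'E'
from h import *
import pickle
cs=pickle.load(open("c0.pkl","rb"))
crop(cs["scene"],255,135,335,215,7,"s3.png")
crop(cs["side"],225,235,305,325,7,"d3.png")
crop(cs["side"],220,140,310,210,8,"d2.png")
E
```

```text
(no output)
```

View pics/s3.png

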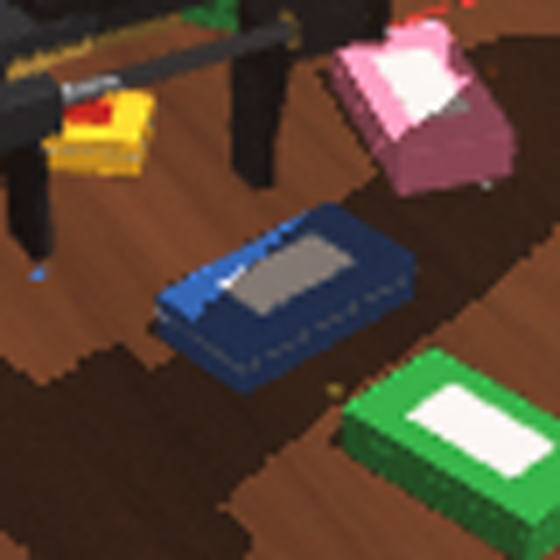

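View pics/d3.png

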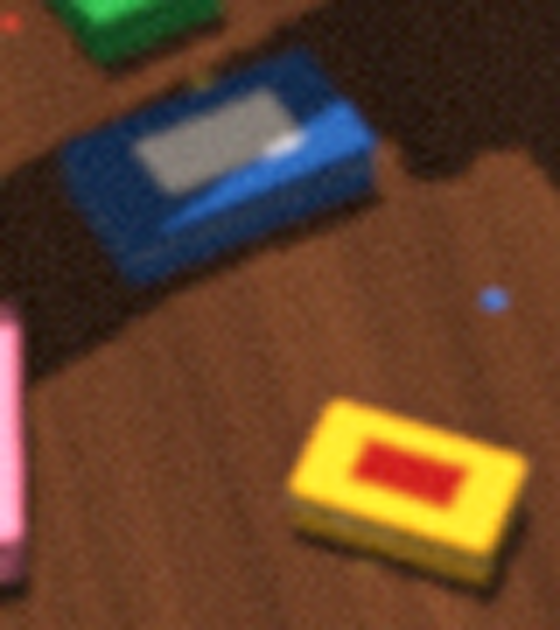

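View pics/d2.png

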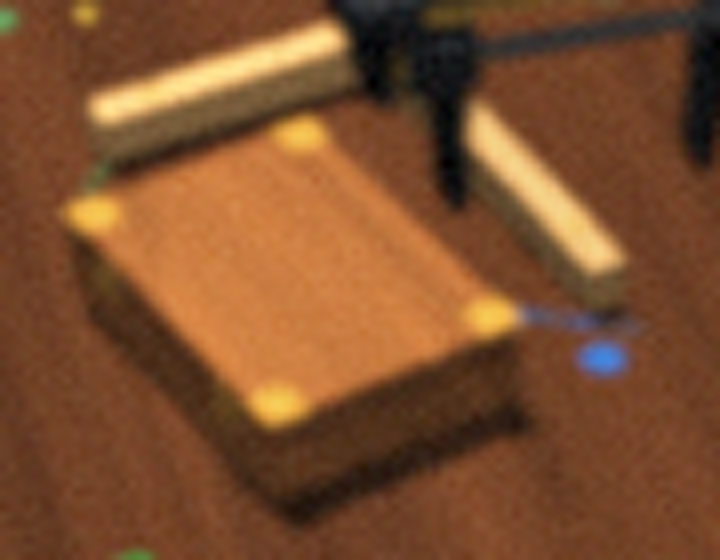

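```bash
cat >> h.py <<'E'
from scipy.optimize import least_squares
def boxpts(p,L):
    return np.vstack([rect(p[0],p[1],p[2],L[0],L[1],z) for z in (L[3],L[3]+L[2])])
def fit(obs,L,locs=None):
    # obs: list of (cam,[pix..],'t'/'b'/None)
    best=None
    g=np.mean([toz(c,u,v,L[3]+L[2]/2) for c,ps,_ in obs for u,v in ps],0)
    for th in np.arange(-1.5,1.6,.3):
        def f(p):
            B=boxpts(p,L);r=[]
            for c,ps,w in obs:
                q=proj(c,B);q=q[4:] if w=='t' else q[:4] if w=='b' else q
                for s in ps:
                    d=q-np.array(s);r+=list(d[np.argmin((d**2).sum(1))])
            return np.array(r)
        o=least_squares(f,[g[0],g[1],th],loss='soft_l1')
        if best is None or o.cost<best.cost-1e-6: best=o
    r=best.fun.reshape(-1,2)
    print("fit",best.x.round(4),"deg",round(np.degrees(best.x[2]),2),"rms",round(float(np.sqrt((best.fun**2).mean())),2),"max",abs(r).max().round(2))
    return best.x
def fitpts(obs,local):
    # obs: list (cam,pix,local idx)
    def f(p):
        c,s=np.cos(p[2]),np.sin(p[2]);r=[]
        for cm,px,i in obs:
            l=local[i];r+=list((proj(cm,[p[0]+c*l[0]-s*l[1],p[1]+s*l[0]+c*l[1],l[2]])-np.array(px))[0])
        return np.array(r)
    o=least_squares(f,[.7,.1,0.05],loss='soft_l1');print("fitpts",o.x.round(4),np.degrees(o.x[2]).round(2),o.fun.round(1));return o.x
E
cat > m1.py <<'E'
from h import *
import pickle
cs=pickle.load(open("c0.pkl","rb"));S,D=cs["scene"],cs["side"]
m=lambda l,x,y,k:[(x+u/k-.0,y+v/k) for u,v in l]
cA=m([(369,38),(190,178),(478,380),(652,220)],260,215,6);cAb=m([(468,432)],260,215,6)
dA=m([(62,210),(305,112),(522,315),(272,425)],220,140,8);dAb=m([(295,520)],220,140,8)
print("case");case=fit([(S,cA,'t'),(S,cAb,'b'),(D,dA,'t'),(D,dAb,'b')],(.124,.170,.044,0))
bs=m([(158,295),(330,203),(415,262)],255,135,7);bb=m([(245,390)],255,135,7)
bd=m([(62,155),(305,48),(375,140)],225,235,7);bdb=m([(140,283),(372,192)],225,235,7)
print("blue");fit([(S,bs,'t'),(S,bb,'b'),(D,bd,'t'),(D,bdb,'b')],(.116,.064,.028,0))
yd=m([(335,398),(528,465),(487,555),(290,488)],225,235,7);ydb=m([(487,588),(300,527)],225,235,7)
ys=m([(153,97)],255,135,7)
print("yellow");fit([(D,yd,'t'),(D,ydb,'b'),(S,ys,'t')],(.080,.046,.024,0))
L={'i':(0,0,.025),'be':(0,-.2,.025),'bo':(.018,-.2,.025),'se':(-.14,0,.025),'so':(-.14,.018,.025),'oc':(.018,.018,.025)}
P=lambda u,v:(260+u/6,215+v/6)
Q=lambda u,v:(220+u/8,140+v/8)
st=fitpts([(S,P(480,592),'i'),(S,P(148,308),'be'),(S,P(122,326),'bo'),(S,P(700,410),'se'),(S,P(730,435),'so'),(D,Q(95,125),'se'),(D,Q(90,98),'so'),(D,Q(590,275),'be'),(D,Q(625,260),'bo')],L)
c,s=np.cos(st[2]),np.sin(st[2])
d=case[:2]-st[:2];print("case in stop",c*d[0]+s*d[1],-s*d[0]+c*d[1],case[2]-st[2])
print("home",st[0]+c*-.062-s*-.085,st[1]+s*-.062+c*-.085)
W=cs["wrist"]
E
python3 m1.py
```

```text
case
fit [0.5613 0.1939 0.317 ] deg 18.16 rms 1.02 max 2.68
blue
fit [ 0.4701 -0.1626  0.2312] deg 13.24 rms 0.98 max 2.13
yellow
fit [ 0.5003 -0.3481 -0.6642] deg -38.05 rms 0.54 max 1.1
fitpts [0.6461 0.3739 0.2314] 13.26 [-0.9  0.   0.  -0.5 -0.7 -0.1 -0.1 -0.5  0.5 -0.5  0.4 -1.4 -1.1 -0.6
 -0.3 -1.4 -0.3 -1.1]
case in stop -0.12387324315500522 -0.15576989902613067 0.08557734370981221
home 0.6052555433286627 0.2769339519528292
```

```bash
python3 - <<'E'
from h import *
import pickle
cs=pickle.load(open("c0.pkl","rb"));S,D=cs["scene"],cs["side"]
# green tin top corners from s1 crop
for u,v in [(250,195),(283,165),(371,213),(330,243)]: print("green",toz(S,220+u/3,130+v/3,.028).round(3))
print("jar",toz(S,239,188,.05).round(3))
st=np.array([.6461,.3739,.2314]);c,s=np.cos(st[2]),np.sin(st[2])
for l in [(-.215,-.156),(-.215,-.214),(-.215,-.098)]: print(st[:2]+[c*l[0]-s*l[1],s*l[0]+c*l[1]])
for n,b in(("scene",(.5613,.1939,.317)),):
    print(boxpts(b,(.124,.17,.044,0))[:4,:2].round(3))
E
```

```text
green [ 0.503 -0.051  0.028]
green [ 0.445 -0.078  0.028]
green [0.406 0.036 0.028]
green [0.469 0.055 0.028]
jar [ 0.68  -0.157  0.05 ]
[0.47260766 0.17274979]
[0.4859094 0.1162957]
[0.45930591 0.22920387]
[[0.529 0.094]
 [0.476 0.255]
 [0.594 0.294]
 [0.647 0.132]]
```

```bash
python3 -m jog '[[-2.85,2.64,0,0,0,0],[-2.85,2.64,0,0,0,0],[-2.85,2.64,0,0,0,0],[-2.85,2.64,0,0,0,0],[-2.85,2.64,0,0,0,0]]' 8.7 ; python3 -m jog '[[-2.85,2.64,0,0,0,0],[0,0,1.5,0,0,7],[0,0,1.5,0,0,7],[0,0,1.5,0,0,7],[0,0,1.5,0,0,7]]'; python3 -m jog '[[0,0,1.5,0,0,7],[0,0,1.5,0,0,7],[0,0,1.5,0,0,7],[0,0,1.5,0,0,7],[0,0,1.5,0,0,7]]'
python3 - <<'E'
from h import *
import pickle
s=sense();print(s["tcp_pos"],s["ee_rot"].round(3).tolist(),s["wrist_force"])
cs={n:capture(n) for n in("scene","side","wrist")}
pickle.dump(cs,open("c1.pkl","wb"))
cv2.imwrite("pics/w1.png",cs["wrist"]["frame"][:,:,::-1])
crop(cs["scene"],260,190,400,330,4,"s5.png")
crop(cs["side"],190,120,330,260,4,"d5.png")
E
```

```text
time_s: 0.72
tcp_pos: [0.4916, 0.1434, 0.2225]
ee_rot: [[-0.001, -1.0, 0.0], [-1.0, 0.001, 0.0], [-0.0, -0.0, -1.0]]
wrist_force: [0.2, 0.4, -0.3]
gripper_width: 1.001
time_s: 1.13
tcp_pos: [0.4663, 0.1715, 0.1623]
ee_rot: [[-0.474, -0.881, 0.001], [-0.881, 0.474, 0.001], [-0.001, -0.0, -1.0]]
wrist_force: [-0.3, -0.7, -0.8]
gripper_width: 1.001
time_s: 1.55
tcp_pos: [0.4666, 0.1711, 0.087]
ee_rot: [[-0.894, -0.449, 0.0], [-0.449, 0.894, 0.0], [-0.0, 0.0, -1.0]]
wrist_force: [0.2, -0.5, -0.4]
gripper_width: 0.998
[0.46663336 0.17110338 0.08701595] [[-0.894, -0.449, 0.0], [-0.449, 0.894, 0.0], [-0.0, 0.0, -1.0]] [ 0.23415142 -0.53871251 -0.35405153]
```

View pics/w1.png

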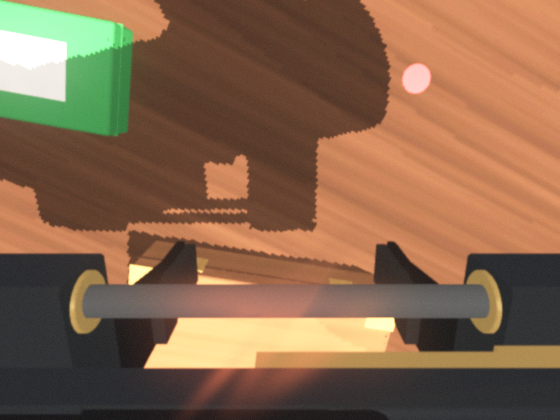

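View pics/s5.png

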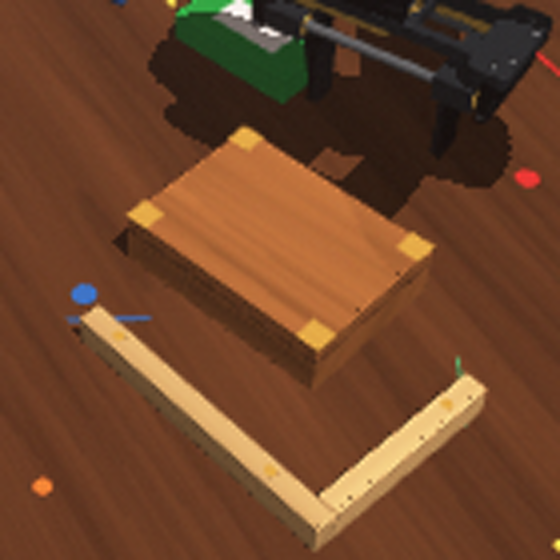

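View pics/d5.png

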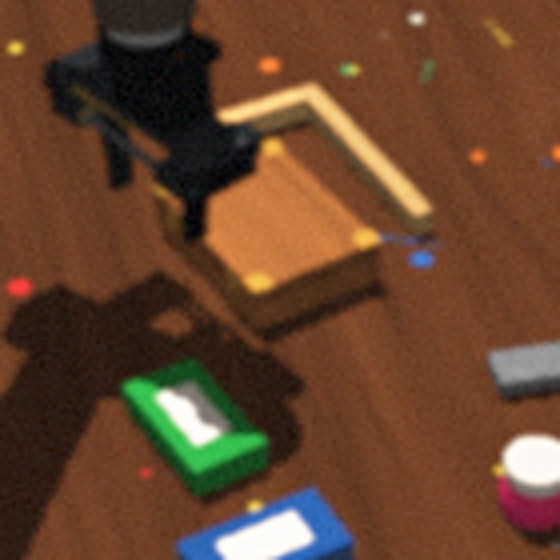

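```bash
python3 -m jog '[[0,0,2.4,0,0,6.7],[0,0,2.4,0,0,6.7],[0,0,2.2,0,0,0],[-0.8,0,0,0,0,0],[-0.6,0,0,0,0,0]]' ; python3 -m jog '[[-0.5,0,0,0,0,0],[-0.5,0,0,0,0,0],[-0.5,0,0,0,0,0],[-0.5,0,0,0,0,0],[-0.5,0,0,0,0,0]]'; python3 -m jog '[[-0.5,0,0,0,0,0],[-0.5,0,0,0,0,0],[-0.5,0,0,0,0,0],[-0.5,0,0,0,0,0],[-0.5,0,0,0,0,0]]'
```

```text
time_s: 2.12
tcp_pos: [0.4813, 0.1747, 0.0181]
ee_rot: [[-0.971, -0.238, 0.0], [-0.238, 0.971, -0.0], [-0.0, -0.001, -1.0]]
wrist_force: [0.6, 0.9, -0.2]
gripper_width: 1.0
time_s: 2.53
tcp_pos: [0.5035, 0.1796, 0.0186]
ee_rot: [[-0.972, -0.235, -0.003], [-0.235, 0.972, -0.001], [0.003, -0.0, -1.0]]
wrist_force: [-7.8, -0.9, 4.5]
gripper_width: 1.001
time_s: 2.95
tcp_pos: [0.5274, 0.1849, 0.0185]
ee_rot: [[-0.972, -0.235, -0.004], [-0.235, 0.972, -0.002], [0.004, -0.001, -1.0]]
wrist_force: [-6.3, -1.6, 4.0]
gripper_width: 1.001
```

```bash
python3 -m jog '[[-0.5,0,0,0,0,0],[-0.5,0,0,0,0,0],[-0.4,0,0,0,0,0],[-0.3,0,0,0,0,0],[-0.3,0,0,0,0,0]]' ; python3 -m jog '[[-0.2,0,0,0,0,0],[-0.1,0,0,0,0,0],[-0.1,0,0,0,0,0],[-0.1,0,0,0,0,0],[-0.1,0,0,0,0,0]]'
```

```text
time_s: 3.37
tcp_pos: [0.5468, 0.1897, 0.0185]
ee_rot: [[-0.972, -0.235, -0.004], [-0.235, 0.972, -0.002], [0.004, -0.001, -1.0]]
wrist_force: [-6.4, -1.2, 4.3]
gripper_width: 1.0
time_s: 3.78
tcp_pos: [0.5505, 0.1905, 0.0185]
ee_rot: [[-0.972, -0.234, -0.008], [-0.234, 0.972, -0.003], [0.008, -0.001, -1.0]]
wrist_force: [-13.6, 0.2, 10.5]
gripper_width: 0.999
```

```bash
python3 -m jog '[[-0.1,0,0,0,0,0],[0.7,0,0,0,0,0],[0.9,0,-2.5,0,0,0],[0,0,-3.5,0,0,0],[-1.98,-2.97,0,0,0,0]]' ; python3 -m jog '[[-1.98,-2.97,0,0,0,0],[-1.98,-2.97,0,0,0,0],[-1.98,-2.97,0,0,0,0],[0,0,0,0,0,-6.9],[0,0,0,0,0,-6.9]]';python3 -m jog '[[0,0,0,0,0,-6.9],[0,0,0,0,0,-6.9],[0,0,0,0,0,-6.9],[0,0,0,0,0,-6.9],[0,0,0,0,0,-6.9]]'; python3 -m jog '[[0,0,0,0,0,-6.9],[0,0,0,0,0,-6.9],[0,0,0,0,0,-6.9],[0,0,0,0,0,-6.9],[0,0,0,0,0,-6.9]]'
cat > snap.py <<'E'
from h import *
import pickle,sys
n=sys.argv[1]
s=sense();print(s["time_s"],s["tcp_pos"].round(4),s["ee_rot"].round(3).tolist(),s["wrist_force"].round(1),"j",s["joints"].round(0))
cs={k:capture(k) for k in("scene","side","wrist")}
pickle.dump(cs,open(f"c{n}.pkl","wb"))
cv2.imwrite(f"pics/w{n}.png",cs["wrist"]["frame"][:,:,::-1])
crop(cs["scene"],*[int(v) for v in sys.argv[2].split(',')],f"s{n}.png")
crop(cs["side"],*[int(v) for v in sys.argv[3].split(',')],f"d{n}.png")
E
python3 snap.py 10 250,200,390,330,5 190,130,330,250,5
```

```text
time_s: 4.2
tcp_pos: [0.5681, 0.1689, 0.0857]
ee_rot: [[-0.97, -0.243, 0.013], [-0.243, 0.97, 0.006], [-0.014, 0.003, -1.0]]
wrist_force: [0.9, 0.8, 1.1]
gripper_width: 0.998
time_s: 4.62
tcp_pos: [0.647, 0.09, 0.0786]
ee_rot: [[-0.887, -0.463, 0.004], [-0.463, 0.887, 0.001], [-0.004, -0.001, -1.0]]
wrist_force: [-0.8, -0.5, -0.4]
gripper_width: 0.998
time_s: 5.03
tcp_pos: [0.6458, 0.0918, 0.079]
ee_rot: [[-0.466, -0.885, 0.004], [-0.885, 0.466, 0.001], [-0.002, -0.003, -1.0]]
wrist_force: [-0.6, -0.5, -0.1]
gripper_width: 1.003
time_s: 5.45
tcp_pos: [0.6458, 0.0919, 0.079]
ee_rot: [[0.118, -0.993, 0.004], [-0.993, -0.118, 0.001], [-0.001, -0.004, -1.0]]
wrist_force: [0.6, -0.0, -0.0]
gripper_width: 0.999
5.45 [0.6458 0.0919 0.079 ] [[0.118, -0.993, 0.004], [-0.993, -0.118, 0.001], [-0.001, -0.004, -1.0]] [ 0.6 -0.  -0. ] j [ 22.  32.  -6.   0. -52. -16.]
```

View pics/s10.png

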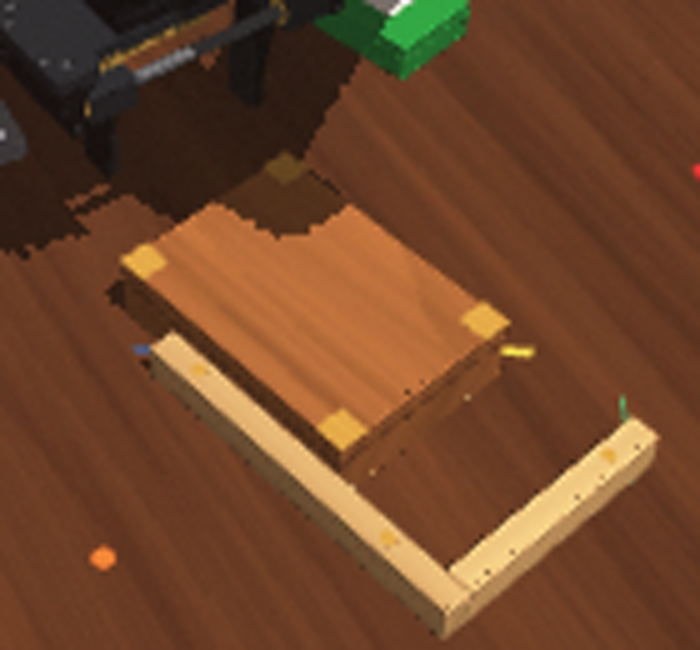

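View pics/d10.png

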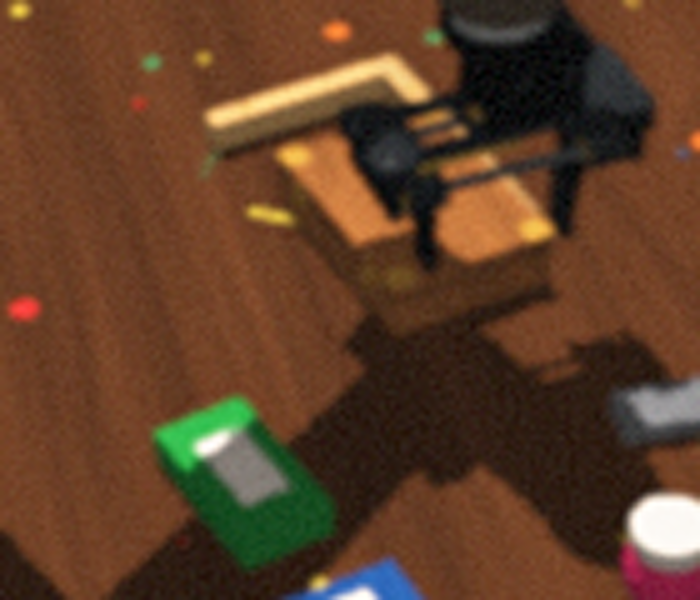

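```bash
python3 -m jog '[[0,0.5,2.0,0,0,-6.5],[0,0,2.0,0,0,0],[0,0,2.0,0,0,0],[-0.7,0,0,0,0,0],[-0.7,0,0,0,0,0]]' ; python3 -m jog '[[-0.6,0,0,0,0,0],[-0.6,0,0,0,0,0],[-0.6,0,0,0,0,0],[-0.6,0,0,0,0,0],[-0.6,0,0,0,0,0]]';  python3 -m jog '[[-0.6,0,0,0,0,0],[-0.6,0,0,0,0,0],[-0.6,0,0,0,0,0],[-0.6,0,0,0,0,0],[-0.6,0,0,0,0,0]]'
```

```text
time_s: 6.02
tcp_pos: [0.6361, 0.1048, 0.0171]
ee_rot: [[0.221, -0.975, -0.001], [-0.975, -0.221, -0.001], [0.001, 0.001, -1.0]]
wrist_force: [1.1, -0.1, 0.6]
gripper_width: 0.997
time_s: 6.43
tcp_pos: [0.6296, 0.134, 0.0187]
ee_rot: [[0.224, -0.975, 0.0], [-0.975, -0.224, -0.001], [0.001, -0.0, -1.0]]
wrist_force: [-0.0, -6.1, 0.8]
gripper_width: 1.001
time_s: 6.85
tcp_pos: [0.6228, 0.1631, 0.0187]
ee_rot: [[0.224, -0.975, -0.0], [-0.975, -0.224, -0.001], [0.001, 0.0, -1.0]]
wrist_force: [-0.6, -5.7, 1.8]
gripper_width: 0.998
```

```bash
python3 -m jog '[[-0.5,0,0,0,0,0],[-0.4,0,0,0,0,0],[-0.4,0,0,0,0,0],[-0.3,0,0,0,0,0],[-0.2,0,0,0,0,0]]' ; python3 -m jog '[[-0.1,0,0,0,0,0],[-0.1,0,0,0,0,0],[-0.1,0,0,0,0,0],[-0.1,0,0,0,0,0],[-0.1,0,0,0,0,0]]'
```

```text
time_s: 7.27
tcp_pos: [0.6188, 0.1802, 0.0186]
ee_rot: [[0.224, -0.975, -0.0], [-0.975, -0.224, -0.002], [0.002, 0.0, -1.0]]
wrist_force: [3.8, -13.1, 0.2]
gripper_width: 1.0
time_s: 7.68
tcp_pos: [0.6188, 0.1804, 0.0188]
ee_rot: [[0.224, -0.975, -0.0], [-0.975, -0.224, -0.007], [0.007, 0.002, -1.0]]
wrist_force: [6.7, -24.0, 1.3]
gripper_width: 1.004
```

```bash
python3 -m jog '[[0.5,0,0,0,0,0],[0.7,0,-1,0,0,0],[0,0,-3,0,0,0],[0,0,-2.5,0,0,0],[-2.72,2.12,0,0,0,0]]' ; python3 -m jog '[[-2.72,2.12,0,0,0,0],[-2.72,2.12,0,0,0,0],[-2.72,2.12,0,0,0,0],[0,0,0,0,0,6.9],[0,0,0,0,0,6.9]]';python3 -m jog '[[0,0,0,0,0,6.9],[0,0,0,0,0,6.9],[0,0,0,0,0,6.9],[0,0,0,0,0,6.9],[0,0,0,0,0,6.9]]'; python3 -m jog '[[0,0,0,0,0,6.9],[0,0,0,0,0,6.9],[0,0,0,0,0,6.9],[0,0,0,0,0,6.9],[0,0,0,0,0,6.9]]'
```

```text
time_s: 8.1
tcp_pos: [0.6013, 0.197, 0.0902]
ee_rot: [[0.22, -0.975, 0.016], [-0.975, -0.22, 0.007], [-0.003, -0.017, -1.0]]
wrist_force: [1.3, 1.6, 0.7]
gripper_width: 1.0
time_s: 8.52
tcp_pos: [0.5127, 0.2646, 0.0848]
ee_rot: [[-0.017, -1.0, 0.003], [-1.0, 0.017, 0.004], [-0.004, -0.003, -1.0]]
wrist_force: [0.2, -0.3, -0.1]
gripper_width: 1.0
time_s: 8.93
tcp_pos: [0.5141, 0.2632, 0.0844]
ee_rot: [[-0.584, -0.812, 0.003], [-0.812, 0.584, 0.004], [-0.005, -0.0, -1.0]]
wrist_force: [0.5, -0.1, 0.3]
gripper_width: 0.999
time_s: 9.35
tcp_pos: [0.5141, 0.2631, 0.0843]
ee_rot: [[-0.941, -0.339, 0.003], [-0.339, 0.941, 0.004], [-0.004, 0.002, -1.0]]
wrist_force: [0.2, -0.1, 0.2]
gripper_width: 1.003
```

```bash
python3 snap.py 20 270,220,390,330,6 200,120,320,220,6
```

```text
9.35 [0.5141 0.2631 0.0843] [[-0.941, -0.339, 0.003], [-0.339, 0.941, 0.004], [-0.004, 0.002, -1.0]] [ 0.2 -0.1  0.2] j [  43.   25.  -17.   -0.  -48. -113.]
```

View pics/s20.png

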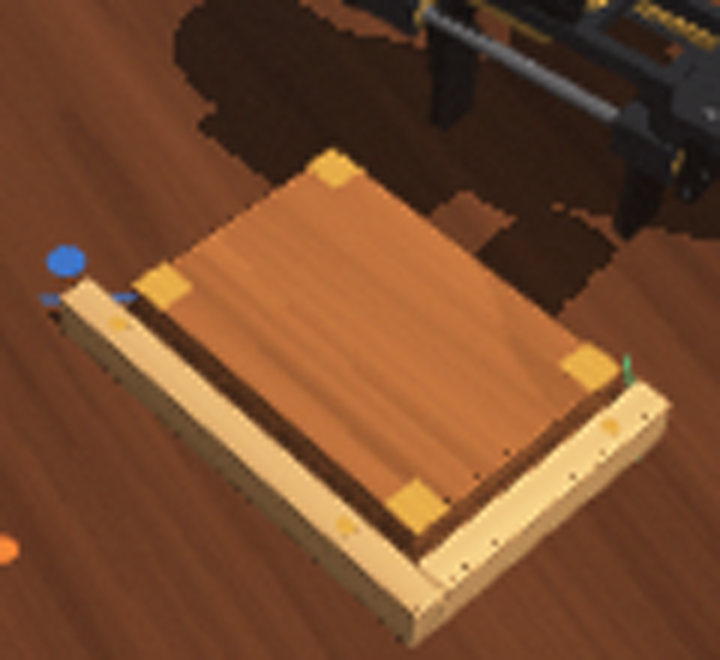

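View pics/d20.png

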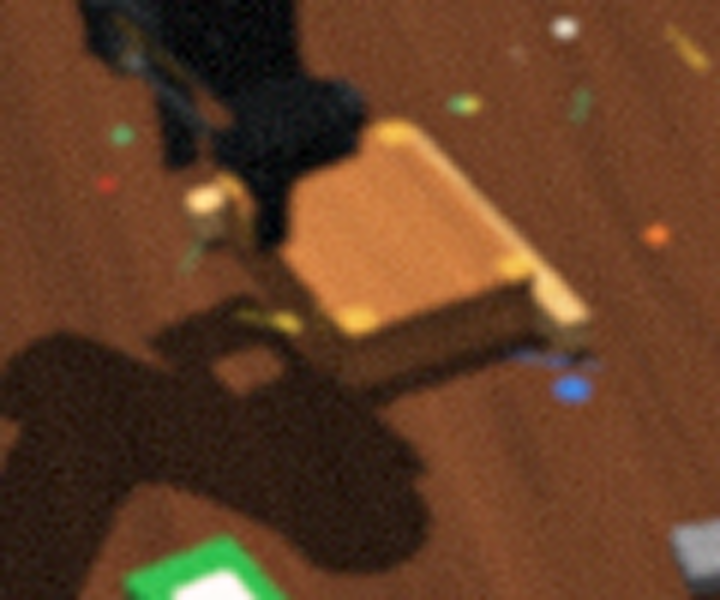

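```bash
cat > m2.py <<'E'
from h import *
import pickle
cs=pickle.load(open("c20.pkl","rb"));S=cs["scene"]
P=lambda u,v:(270+u/6,220+v/6)
case=fit([(S,[P(335,147),P(133,287),P(418,532),P(620,365)],'t')],(.124,.170,.044,0))
L={'i':(0,0,.025),'be':(0,-.2,.025),'bo':(.018,-.2,.025),'se':(-.14,0,.025),'so':(-.14,.018,.025),'oc':(.018,.018,.025)}
st=fitpts([(S,P(420,562),'i'),(S,P(85,278),'be'),(S,P(62,297),'bo'),(S,P(640,380),'se'),(S,P(670,405),'so')],L)
c,s=np.cos(st[2]),np.sin(st[2])
d=case[:2]-st[:2];print("case in stop",c*d[0]+s*d[1],-s*d[0]+c*d[1],np.degrees(case[2]-st[2]))
E
python3 m2.py
```

```text
fit [0.6048 0.2762 0.2332] deg 13.36 rms 0.23 max 0.36
fitpts [0.6461 0.3751 0.2344] 13.43 [-0.6  0.4  0.6 -0.1 -0.7  0.2  0.1 -0.3  0.6 -0.3]
case in stop -0.0631551805561303 -0.08655960106078449 -0.07057984955474043
```

```bash
python3 -m jog '[[0,0,2.2,0,0,6.4],[0,0,2.2,0,0,0],[0,0,2.2,0,0,0],[-0.7,0,0,0,0,0],[-0.7,0,0,0,0,0]]' ; python3 -m jog '[[-0.5,0,0,0,0,0],[-0.2,0,0,0,0,0],[-0.1,0,0,0,0,0],[-0.1,0,0,0,0,0],[-0.1,0,0,0,0,0]]'
```

```text
time_s: 9.92
tcp_pos: [0.5274, 0.2649, 0.0165]
ee_rot: [[-0.971, -0.24, -0.001], [-0.24, 0.971, -0.001], [0.001, -0.001, -1.0]]
wrist_force: [1.1, -0.9, 0.0]
gripper_width: 0.999
time_s: 10.33
tcp_pos: [0.5328, 0.2662, 0.0176]
ee_rot: [[-0.972, -0.234, -0.008], [-0.234, 0.972, -0.002], [0.009, -0.0, -1.0]]
wrist_force: [-16.2, 3.7, 7.6]
gripper_width: 1.001
```

```bash
python3 -m jog '[[-0.1,0,0,0,0,0],[0.6,0,0,0,0,0],[0.9,0,-2,0,0,0],[0,0,-4,0,0,0],[0,0,-4,0,0,0]]'; python3 - <<'E'
from h import *
import pickle
cs=pickle.load(open("c20.pkl","rb"))
crop(cs["scene"],255,135,335,205,8,"s21.png")
crop(cs["side"],225,235,305,325,6,"d21.png")
E
```

```text
time_s: 10.75
tcp_pos: [0.5233, 0.2635, 0.1186]
ee_rot: [[-0.971, -0.238, 0.0], [-0.238, 0.971, -0.001], [-0.0, -0.001, -1.0]]
wrist_force: [2.2, 1.2, 0.9]
gripper_width: 0.998
```

View pics/s21.png

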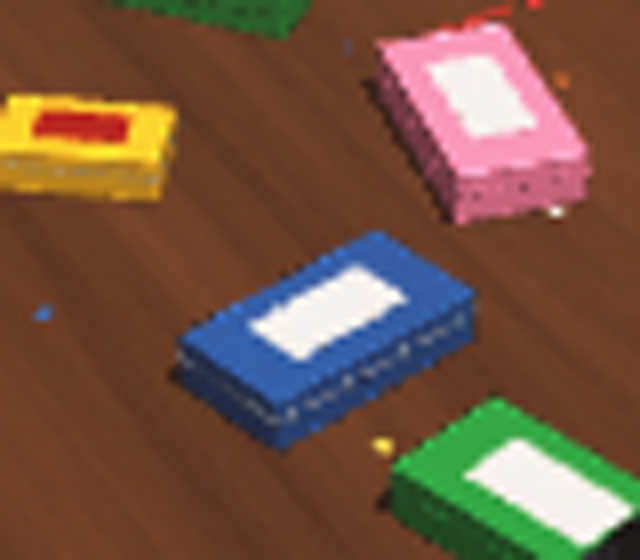

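View pics/d21.png

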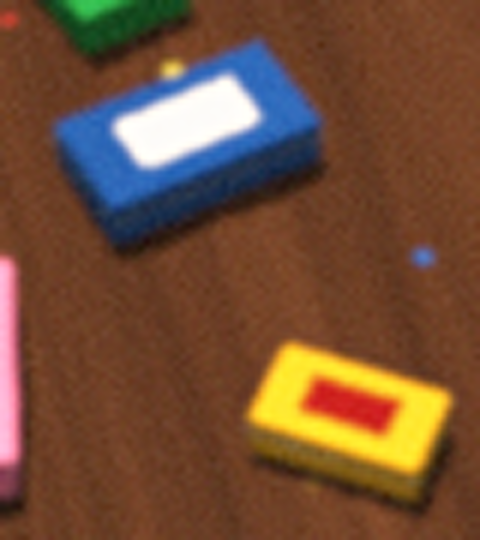

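Clear views: blue tin with white label (scene ≈(296,175)), yellow with red label (≈(266,152)); look-alikes are green (≈(318,195)), pink (≈(314,150)) and a second green (≈(280,137)). Refit both.

```bash
cat > m3.py <<'E'
from h import *
import pickle
cs=pickle.load(open("c20.pkl","rb"));S,D=cs["scene"],cs["side"]
P=lambda l:[(255+u/8,135+v/8) for u,v in l]
Q=lambda l:[(225+u/6,235+v/6) for u,v in l]
print("blue");a=(.116,.064,.028,0)
bs=[(S,P([(178,340),(377,231),(476,292),(277,408)]),'t'),(S,P([(277,450),(474,338)]),'b')]
bd=[(D,Q([(55,130),(262,38),(322,122),(115,210)]),'t'),(D,Q([(122,248),(320,165)]),'b')]
fit(bs+bd,a);fit(bs,a);fit(bd,a)
print("yellow");a=(.08,.046,.024,0)
ys=[(S,P([(8,93),(178,105),(160,167)]),'t'),(S,P([(160,200)]),'b')]
yd=[(D,Q([(288,340),(453,397),(420,475),(248,415)]),'t'),(D,Q([(420,507),(255,452)]),'b')]
fit(ys+yd,a);fit(ys,a);fit(yd,a)
E
python3 m3.py
```

```text
blue
fit [ 0.4705 -0.1629  0.254 ] deg 14.55 rms 0.79 max 1.46
fit [ 0.4698 -0.1589  0.2433] deg 13.94 rms 0.41 max 0.95
fit [ 0.4716 -0.1656  0.2527] deg 14.48 rms 0.53 max 0.86
yellow
fit [ 0.4999 -0.3472 -0.6551] deg -37.54 rms 0.72 max 1.34
fit [ 0.4974 -0.3426 -0.6413] deg -36.74 rms 0.33 max 0.68
fit [ 0.5009 -0.3483 -0.6602] deg -37.83 rms 0.39 max 0.6
```

```bash
python3 -m jog '[[1.37,-3.645,0,0,0,0],[1.37,-3.645,0,0,0,0],[1.37,-3.645,0,0,0,0],[1.37,-3.645,0,0,0,0],[1.37,-3.645,0,0,0,0]]'; python3 -m jog '[[1.37,-3.645,0,0,0,0],[1.37,-3.645,0,0,0,0],[1.37,-3.645,0,0,0,0],[1.37,-3.645,0,0,0,0],[1.37,-3.645,0,0,0,0]]';python3 -m jog '[[1.37,-3.645,0,0,0,-0.8],[0,0,2,0,0,0],[0,0,2,0,0,0],[0,0,0,0,0,0],[0,0,0,0,0,0]]'; python3 snap.py 30 255,115,345,215,6 195,215,295,305,6
```

```text
time_s: 11.17
tcp_pos: [0.501, 0.0693, 0.119]
ee_rot: [[-0.971, -0.239, 0.005], [-0.239, 0.971, 0.002], [-0.005, 0.001, -1.0]]
wrist_force: [0.6, 0.4, -0.5]
gripper_width: 1.005
time_s: 11.58
tcp_pos: [0.4778, -0.1249, 0.1189]
ee_rot: [[-0.971, -0.238, 0.005], [-0.238, 0.971, -0.0], [-0.005, -0.001, -1.0]]
wrist_force: [0.2, 0.2, -0.4]
gripper_width: 1.003
time_s: 12.0
tcp_pos: [0.4725, -0.1621, 0.0775]
ee_rot: [[-0.968, -0.251, 0.001], [-0.251, 0.968, -0.0], [-0.001, -0.001, -1.0]]
wrist_force: [0.4, 0.5, -0.2]
gripper_width: 1.003
12.0 [ 0.4725 -0.1621  0.0775] [[-0.968, -0.251, 0.001], [-0.251, 0.968, -0.0], [-0.001, -0.001, -1.0]] [ 0.4  0.5 -0.2] j [ -0.  19. -28.   0. -43. -75.]
```

View pics/s30.png

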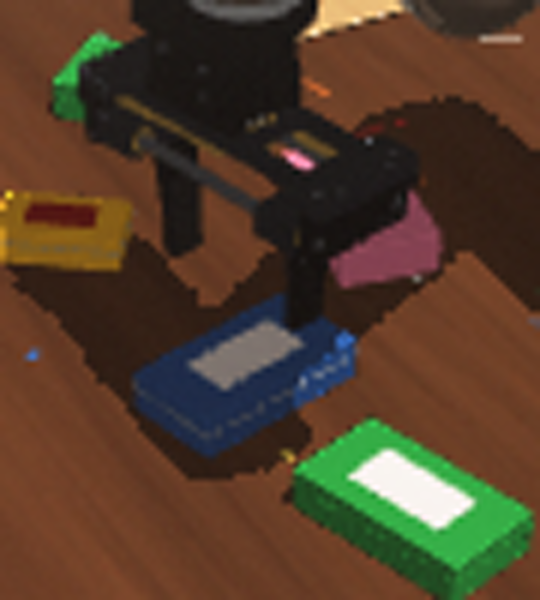

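View pics/w30.png

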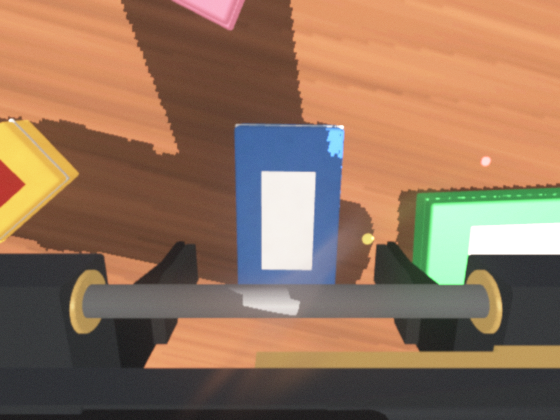

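```bash
python3 -m jog '[[0,0,1.8,0,0,0],[0,0,1.8,0,0,0],[0,0,1.8,0,0,0],[0,0,1.0,0,0,0],[0,0,0.5,0,0,0]]'; python3 -m jog '[[0,0,0,0,0,0],[0,0,0,0,0,0],[0,0,0,0,0,0],[0,0,0,0,0,0],[0,0,0,0,0,0]]' 5.5
```

```text
time_s: 12.57
tcp_pos: [0.4721, -0.1611, 0.0073]
ee_rot: [[-0.968, -0.252, -0.0], [-0.252, 0.968, -0.0], [0.0, -0.0, -1.0]]
wrist_force: [0.5, 0.3, 0.7]
gripper_width: 0.998
time_s: 12.98
tcp_pos: [0.4724, -0.1615, 0.0084]
ee_rot: [[-0.968, -0.25, 0.002], [-0.25, 0.968, 0.0], [-0.002, -0.0, -1.0]]
wrist_force: [0.4, 0.5, 2.6]
gripper_width: 0.733
```

```bash
python3 -m jog '[[0,0,-1,0,0,0],[0,0,-2.5,0,0,0],[0,0,-3,0,0,0],[0,0,-3,0,0,0],[0,0,-1.5,0,0,0]]'; python3 -m jog '[[-1.0,1.63,0,0,0,0],[-1.983,3.257,0,0,0,0],[-1.983,3.257,0,0,0,0],[-1.983,3.257,0,0,0,0],[-1.983,3.257,0,0,0,0]]'; python3 -m jog '[[-1.983,3.257,0,0,0,0],[-1.983,3.257,0,0,0,0],[-1.983,3.257,0,0,0,0],[-1.983,3.257,0,0,0,0],[-1.983,3.257,0,0,0,0]]'; python3 -m jog '[[-1.983,3.257,0,0,0,0],[-1.983,3.257,0,0,0,0],[-1.0,1.63,0,0,0,-5],[0,0,0,0,0,-7],[0,0,0,0,0,-7]]'; python3 -m jog '[[0,0,0,0,0,-7],[0,0,0,0,0,-7],[0,0,0,0,0,-7],[0,0,0,0,0,-7],[0,0,0,0,0,-7]]';python3 -m jog '[[0,0,0,0,0,-7],[0,0,0,0,0,-7],[0,0,0,0,0,-7],[0,0,0,0,0,-7],[0,0,0,0,0,-7]]'; python3 snap.py 40 270,190,390,330,5 200,100,320,240,5
```

```text
time_s: 13.4
tcp_pos: [0.4731, -0.1618, 0.121]
ee_rot: [[-0.968, -0.251, 0.005], [-0.251, 0.968, -0.001], [-0.005, -0.002, -1.0]]
wrist_force: [-0.6, 0.3, -2.0]
gripper_width: 0.731
time_s: 13.82
tcp_pos: [0.5211, 0.0041, 0.1175]
ee_rot: [[-0.968, -0.249, -0.001], [-0.249, 0.968, 0.0], [0.0, 0.0, -1.0]]
wrist_force: [1.0, -0.4, -2.6]
gripper_width: 0.733
time_s: 14.23
tcp_pos: [0.5763, 0.1867, 0.1171]
ee_rot: [[-0.968, -0.25, -0.001], [-0.25, 0.968, -0.0], [0.001, 0.0, -1.0]]
wrist_force: [0.9, -1.0, -3.0]
gripper_width: 0.734
time_s: 14.65
tcp_pos: [0.6038, 0.2778, 0.1162]
ee_rot: [[-0.83, -0.558, -0.002], [-0.558, 0.83, -0.001], [0.002, 0.001, -1.0]]
wrist_force: [0.5, -0.1, -1.6]
gripper_width: 0.734
time_s: 15.07
tcp_pos: [0.6036, 0.276, 0.1167]
ee_rot: [[-0.361, -0.932, -0.002], [-0.932, 0.361, -0.001], [0.001, 0.002, -1.0]]
wrist_force: [0.2, -1.0, -3.0]
gripper_width: 0.737
time_s: 15.48
tcp_pos: [0.6037, 0.276, 0.1168]
ee_rot: [[0.239, -0.971, -0.002], [-0.971, -0.239, -0.001], [0.0, 0.002, -1.0]]
wrist_force: [-0.4, 0.5, -2.0]
gripper_width: 0.734
15.4833 [0.6037 0.276  0.1168] [[0.239, -0.971, -0.002], [-0.971, -0.239, -0.001], [0.0, 0.002, -1.0]] [-0.4  0.5 -2. ] j [ 38.  31.  -1.  -0. -58. -25.]
```

View pics/s40.png

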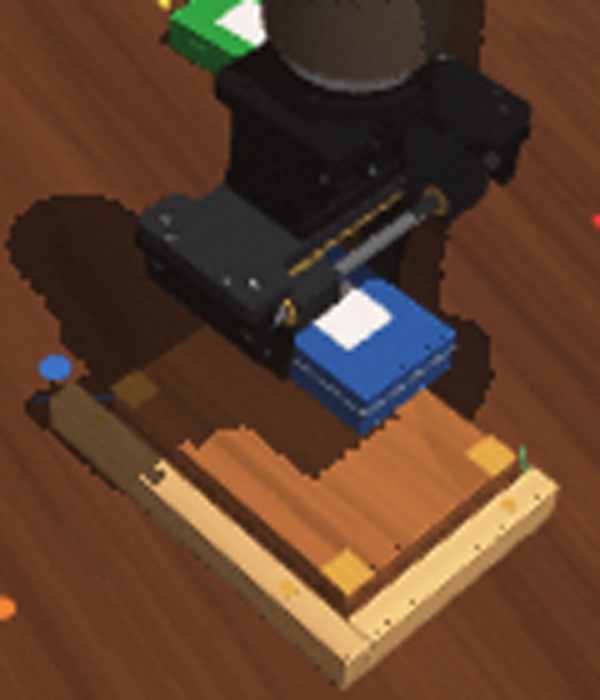

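View pics/w40.png

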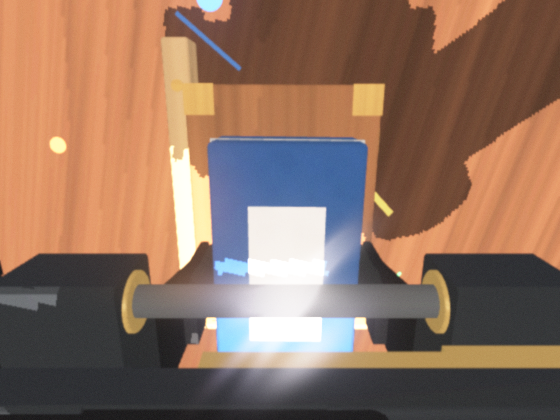

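```bash
python3 -m jog '[[0,0,1.5,0,0,0],[0,0,1.5,0,0,0],[0,0,1.5,0,0,0],[0,0,1.0,0,0,0],[0,0,0.4,0,0,0]]'; python3 -m jog '[[0,0,0.1,0,0,0],[0,0,0.1,0,0,0],[0,0,0.1,0,0,0],[0,0,0.1,0,0,0],[0,0,0,0,0,0]]'
```

```text
time_s: 16.05
tcp_pos: [0.6032, 0.2756, 0.0563]
ee_rot: [[0.231, -0.973, -0.003], [-0.973, -0.231, -0.002], [0.001, 0.004, -1.0]]
wrist_force: [-1.0, -0.4, -3.1]
gripper_width: 0.735
time_s: 16.47
tcp_pos: [0.6046, 0.2766, 0.0551]
ee_rot: [[0.233, -0.972, 0.001], [-0.972, -0.233, 0.001], [-0.0, -0.001, -1.0]]
wrist_force: [-1.0, -0.0, -2.5]
gripper_width: 0.736
```

```bash
python3 -m jog '[[0,0,0.1,0,0,0],[0,0,0.1,0,0,0],[0,0,0.1,0,0,0],[0,0,0,0,0,0],[0,0,0,0,0,0]]'
```

```text
time_s: 16.88
tcp_pos: [0.6046, 0.2765, 0.0525]
ee_rot: [[0.234, -0.972, 0.001], [-0.972, -0.234, 0.0], [-0.0, -0.001, -1.0]]
wrist_force: [-2.0, -0.9, 3.3]
gripper_width: 0.734
```

```bash
python3 -m jog '[[0,0,0,0,0,0],[0,0,0,0,0,0],[0,0,0,0,0,0],[0,0,0,0,0,0],[0,0,0,0,0,0]]' 8.4; python3 -m jog '[[0,0,-1,0,0,0],[0,0,-2,0,0,0],[0,0,-3,0,0,0],[0,0,-3,0,0,0],[0,0,-1,0,0,0]]'
```

```text
time_s: 17.3
tcp_pos: [0.6046, 0.2764, 0.0514]
ee_rot: [[0.233, -0.972, 0.0], [-0.972, -0.233, 0.0], [-0.0, -0.0, -1.0]]
wrist_force: [0.7, -0.8, 0.5]
gripper_width: 0.947
time_s: 17.72
tcp_pos: [0.607, 0.2776, 0.1578]
ee_rot: [[0.234, -0.972, 0.009], [-0.972, -0.234, 0.004], [-0.002, -0.009, -1.0]]
wrist_force: [0.6, 0.1, 2.5]
gripper_width: 0.967
```

```bash
python3 - <<'E'
from h import *
import pickle
S=pickle.load(open("c0.pkl","rb"))["scene"]
print(toz(S,213,163,0).round(3), toz(S,207,122,.17).round(3))
E
python3 -m jog '[[1.8,0.78,0,0,0,0],[3.633,1.556,0,0,0,0],[3.633,1.556,0,0,0,0],[3.633,1.556,0,0,0,0],[3.633,1.556,0,0,0,0]]'; python3 -m jog '[[3.633,1.556,0,0,0,0],[3.633,1.556,0,0,0,0],[3.633,1.556,0,0,0,0],[3.633,1.556,0,0,0,0],[3.633,1.556,0,0,0,0]]'; python3 snap.py 50 270,190,390,330,5 200,100,320,240,5
```

```text
[ 0.686 -0.396  0.   ] [ 0.685 -0.397  0.17 ]
time_s: 18.13
tcp_pos: [0.5739, 0.0998, 0.152]
ee_rot: [[0.234, -0.972, 0.001], [-0.972, -0.234, 0.0], [-0.0, -0.001, -1.0]]
wrist_force: [1.4, -1.2, -0.0]
gripper_width: 0.962
time_s: 18.55
tcp_pos: [0.5406, -0.0953, 0.1522]
ee_rot: [[0.234, -0.972, 0.001], [-0.972, -0.234, 0.0], [0.0, -0.001, -1.0]]
wrist_force: [1.2, -0.6, 0.0]
gripper_width: 0.971
18.55 [ 0.5406 -0.0953  0.1522] [[0.234, -0.972, 0.001], [-0.972, -0.234, 0.0], [0.0, -0.001, -1.0]] [ 1.2 -0.6  0. ] j [  7.  18. -16.   0. -56.   7.]
```

View pics/s50.png

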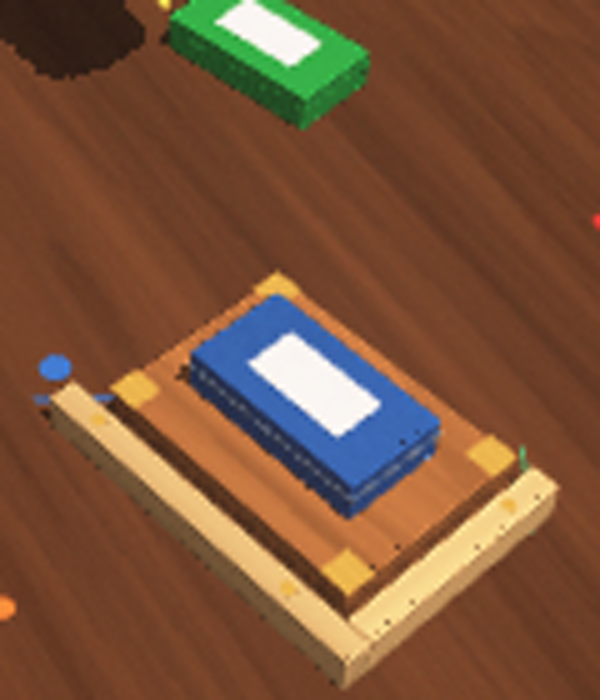

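View pics/d50.png

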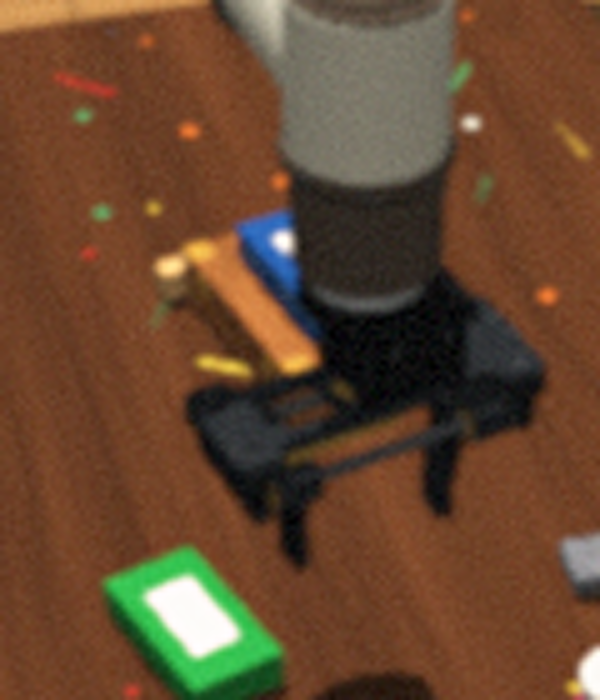

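```bash
python3 -m jog '[[3.633,1.556,0,0,0,0],[3.633,1.556,0,0,0,0],[3.633,1.556,0,0,0,0],[3.633,1.556,0,0,0,0],[3.633,1.556,0,0,0,0]]';python3 -m jog '[[3.633,1.556,0,0,0,0],[1.8,0.78,0,0,0,-6.5],[0,0,1.5,0,0,-6.5],[0,0,1.5,0,0,-6.5],[0,0,1.5,0,0,-6.5]]';python3 -m jog '[[0,0,1.5,0,0,-6.5],[0,0,1.2,0,0,-6.5],[0,0,0,0,0,0],[0,0,0,0,0,0],[0,0,0,0,0,0]]'; python3 snap.py 60 225,110,325,200,6 225,245,325,335,6; python3 - <<'E'
from h import *
import pickle
S=pickle.load(open("c50.pkl","rb"))["scene"]
P=lambda l:[(270+u/5,190+v/5) for u,v in l]
fit([(S,P([(275,293),(190,352),(352,487),(440,422)]),'t'),(S,P([(348,518),(193,383)]),'b')],(.116,.064,.028,.044))
fit([(S,P([(275,271),(107,388),(345,592),(516,457)]),'t')],(.124,.17,.044,0))
E
```

```text
time_s: 19.12
tcp_pos: [0.5084, -0.2889, 0.152]
ee_rot: [[0.236, -0.972, 0.001], [-0.972, -0.236, -0.0], [0.0, -0.001, -1.0]]
wrist_force: [1.7, 0.5, 0.1]
gripper_width: 0.964
time_s: 19.53
tcp_pos: [0.4987, -0.3464, 0.1063]
ee_rot: [[0.64, -0.768, 0.001], [-0.768, -0.64, -0.0], [0.001, -0.001, -1.0]]
wrist_force: [-0.1, -0.1, -0.7]
gripper_width: 0.964
time_s: 19.95
tcp_pos: [0.4991, -0.3464, 0.0805]
ee_rot: [[0.793, -0.61, 0.001], [-0.61, -0.793, -0.001], [0.002, -0.0, -1.0]]
wrist_force: [0.4, 0.3, 0.3]
gripper_width: 0.969
19.95 [ 0.4991 -0.3464  0.0805] [[0.793, -0.61, 0.001], [-0.61, -0.793, -0.001], [0.002, -0.0, -1.0]] [0.4 0.3 0.3] j [-20.  28. -12.   0. -50.  72.]
fit [ 0.6046  0.2752 -1.352 ] deg -77.46 rms 0.57 max 1.08
fit [0.606  0.2754 0.2308] deg 13.22 rms 0.22 max 0.35
```

View pics/w60.png

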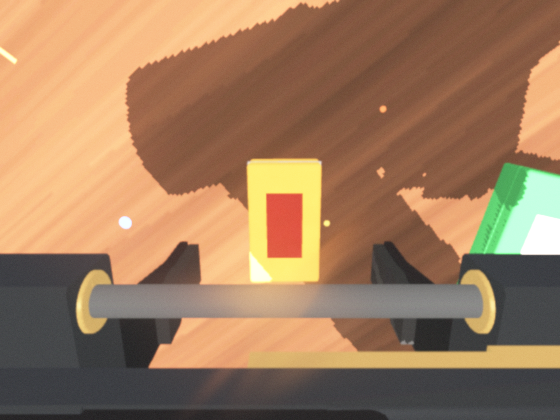

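View pics/d60.png

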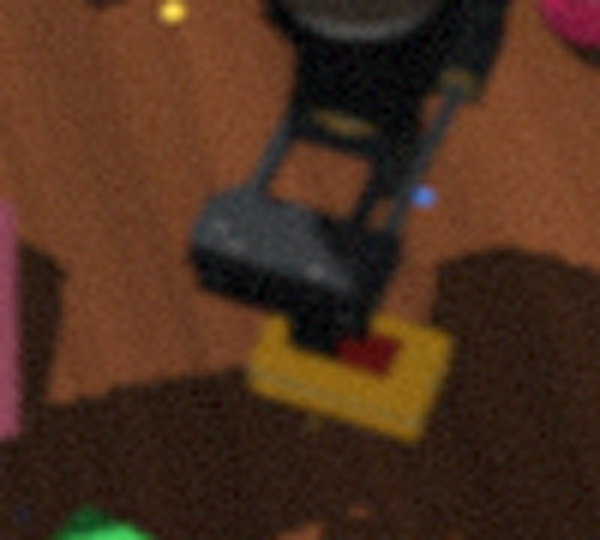

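```bash
python3 - <<'E'
from h import *
import pickle
W=pickle.load(open("c60.pkl","rb"))["wrist"];R=np.array([[0.793,-0.61],[-0.61,-0.793]]);t=np.array([.4991,-.3464])
for u,v in[(248,160),(321,160),(319,281)]:
    p=toz(W,u,v,.024);print((R.T@(p[:2]-t)).round(4))
W=pickle.load(open("c30.pkl","rb"))["wrist"];R=np.array([[-0.968,-0.251],[-0.251,.968]]);t=np.array([.4725,-.1621])
for u,v in[(236,125),(343,125)]:
    p=toz(W,u,v,.028);print((R.T@(p[:2]-t)).round(4))
E
```

```text
[ 0.0414 -0.0213]
[0.0415 0.0233]
[-0.0402  0.0242]
[ 0.062  -0.0293]
[0.0621 0.0324]
```

```bash
python3 -m jog '[[0,0,1.8,0,0,0],[0,0,1.8,0,0,0],[0,0,1.8,0,0,0],[0,0,1.2,0,0,0],[0,0,0.5,0,0,0]]'; python3 -m jog '[[0,0,0.15,0,0,0],[0,0,0,0,0,0],[0,0,0,0,0,0],[0,0,0,0,0,0],[0,0,0,0,0,0]]' 3.8;  python3 -m jog '[[0,0,0,0,0,0],[0,0,0,0,0,0],[0,0,-1,0,0,0],[0,0,-3,0,0,0],[0,0,-3,0,0,0]]'
```

```text
time_s: 20.52
tcp_pos: [0.4971, -0.3463, 0.0071]
ee_rot: [[0.793, -0.609, -0.002], [-0.609, -0.793, 0.001], [-0.002, 0.001, -1.0]]
wrist_force: [0.3, 0.1, -0.0]
gripper_width: 0.962
time_s: 20.93
tcp_pos: [0.4985, -0.3469, 0.008]
ee_rot: [[0.793, -0.609, 0.002], [-0.609, -0.793, -0.001], [0.002, -0.0, -1.0]]
wrist_force: [1.1, 0.2, -0.5]
gripper_width: 0.671
time_s: 21.35
tcp_pos: [0.4966, -0.3461, 0.0768]
ee_rot: [[0.793, -0.609, -0.004], [-0.609, -0.793, 0.002], [-0.004, 0.001, -1.0]]
wrist_force: [1.5, 0.1, -1.3]
gripper_width: 0.523
```

```bash
python3 -m jog '[[0,0,-3,0,0,0],[0,0,-3.5,0,0,0],[0,0,-1.5,0,0,0],[0,0,0,0,0,0],[0,0,0,0,0,0]]'; python3 snap.py 70 225,80,325,200,6 225,205,325,325,6
```

```text
time_s: 21.77
tcp_pos: [0.498, -0.3465, 0.1582]
ee_rot: [[0.793, -0.609, 0.002], [-0.609, -0.793, -0.0], [0.002, -0.001, -1.0]]
wrist_force: [0.5, -0.4, -1.5]
gripper_width: 0.522
21.7667 [ 0.498  -0.3465  0.1582] [[0.793, -0.609, 0.002], [-0.609, -0.793, -0.0], [0.002, -0.001, -1.0]] [ 0.5 -0.4 -1.5] j [-20.  23.  -8.  -0. -59.  72.]
```

View pics/s70.png

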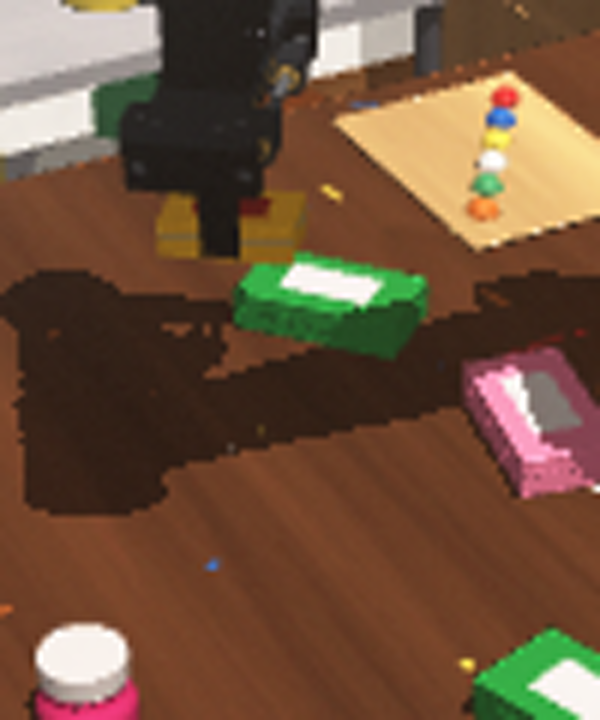

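View pics/w70.png

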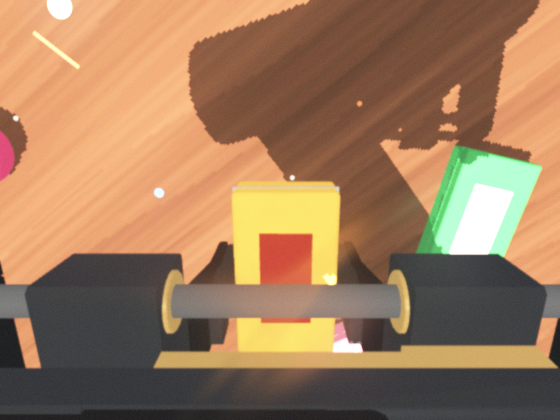

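View pics/d70.png

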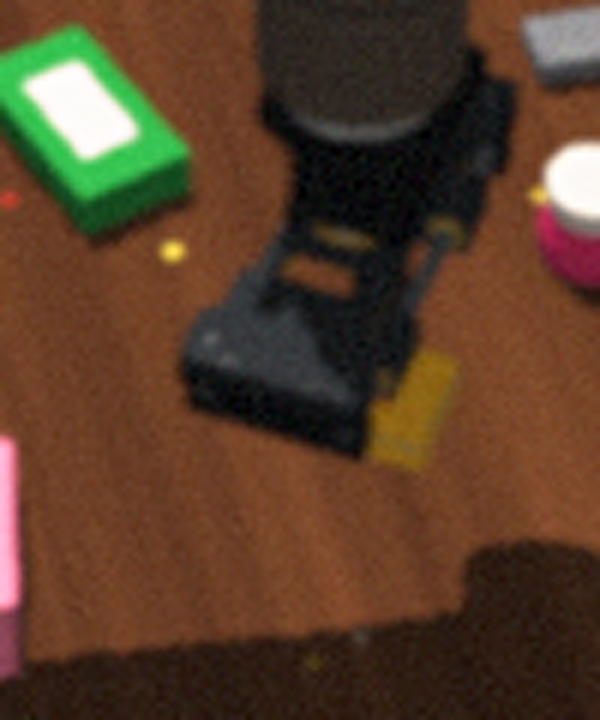

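```bash
python3 - <<'E'
from h import *
import pickle
cs=pickle.load(open("c70.pkl","rb"));W=cs["wrist"];S=cs["scene"];R=np.array([[0.793,-0.609],[-0.609,-0.793]]);t=np.array([.498,-.3465])
for dz in(.012,.016,.020,.024):
    z=.1582+dz
    a=[R.T@(toz(W,u,v,z)[:2]-t) for u,v in[(233.5,189),(339,189)]]
    print(dz,np.round(a,4).tolist(),a[1][1]-a[0][1])
for off in (0,.004,.008,.012):
    B=boxpts((.498+.001*.793,-.3465-.001*.609,np.radians(-37.6)),(.08,.046,.024,.1582-off))
    print(off,((proj(S,B)-[225,80])*6).round(0).tolist())
E
```

```text
0.012 [[0.0391, -0.0201], [0.0391, 0.0242]] 0.044304005885701866
0.016 [[0.0401, -0.0195], [0.0401, 0.0236]] 0.043103983052878325
0.02 [[0.041, -0.0189], [0.0411, 0.023]] 0.04190396022005493
0.024 [[0.042, -0.0183], [0.042, 0.0224]] 0.04070393738723135
0 [[302.0, 215.0], [287.0, 254.0], [151.0, 244.0], [169.0, 205.0], [301.0, 178.0], [286.0, 217.0], [148.0, 207.0], [167.0, 168.0]]
0.004 [[302.0, 221.0], [287.0, 261.0], [152.0, 250.0], [170.0, 211.0], [301.0, 184.0], [286.0, 223.0], [149.0, 213.0], [167.0, 174.0]]
0.008 [[302.0, 227.0], [288.0, 267.0], [152.0, 256.0], [170.0, 217.0], [301.0, 190.0], [286.0, 230.0], [149.0, 219.0], [168.0, 180.0]]
0.012 [[303.0, 233.0], [288.0, 273.0], [153.0, 262.0], [170.0, 223.0], [302.0, 197.0], [286.0, 236.0], [150.0, 225.0], [168.0, 187.0]]
```

```bash
python3 -m jog '[[-0.92,-1.744,0,0,0,0],[-1.835,-3.4875,0,0,0,0],[-1.835,-3.4875,0,0,0,0],[-1.835,-3.4875,0,0,0,0],[-1.835,-3.4875,0,0,0,0]]'; python3 -m jog '[[-1.835,-3.4875,0,0,0,0],[-1.835,-3.4875,0,0,0,0],[-1.835,-3.4875,0,0,0,0],[-1.835,-3.4875,0,0,0,0],[-1.835,-3.4875,0,0,0,0]]'; python3 -m jog '[[-1.835,-3.4875,0,0,0,0],[-1.835,-3.4875,0,0,0,0],[-1.835,-3.4875,0,0,0,0],[-1.835,-3.4875,0,0,0,0],[-1.835,-3.4875,0,0,0,0]]'; python3 -m jog '[[-1.835,-3.4875,0,0,0,0],[-0.92,-1.744,0,0,0,0],[0,0,0,0,0,6.5],[0,0,0,0,0,6.5],[0,0,0,0,0,6.5]]';python3 -m jog '[[0,0,0,0,0,6.5],[0,0,0,0,0,6.5],[0,0,0,0,0,6.5],[0,0,0,0,0,0],[0,0,0,0,0,0]]'; python3 snap.py 80 270,170,390,310,5 200,80,320,220,5
```

```text
time_s: 22.33
tcp_pos: [0.527, -0.1702, 0.1553]
ee_rot: [[0.793, -0.609, -0.004], [-0.609, -0.793, 0.0], [-0.003, 0.002, -1.0]]
wrist_force: [0.9, -0.4, -1.8]
gripper_width: 0.521
time_s: 22.75
tcp_pos: [0.5604, 0.0241, 0.1554]
ee_rot: [[0.793, -0.609, -0.003], [-0.609, -0.793, -0.001], [-0.002, 0.003, -1.0]]
wrist_force: [0.5, 1.0, -0.7]
gripper_width: 0.528
time_s: 23.17
tcp_pos: [0.5938, 0.2181, 0.155]
ee_rot: [[0.793, -0.609, -0.003], [-0.609, -0.793, -0.002], [-0.001, 0.004, -1.0]]
wrist_force: [0.9, -0.1, -1.4]
gripper_width: 0.525
time_s: 23.58
tcp_pos: [0.6037, 0.2751, 0.1543]
ee_rot: [[0.541, -0.841, -0.004], [-0.841, -0.541, -0.003], [0.0, 0.005, -1.0]]
wrist_force: [1.0, -0.0, -0.5]
gripper_width: 0.524
time_s: 24.0
tcp_pos: [0.6041, 0.2745, 0.1553]
ee_rot: [[0.236, -0.972, -0.003], [-0.972, -0.236, -0.002], [0.001, 0.003, -1.0]]
wrist_force: [-0.3, 0.0, -1.0]
gripper_width: 0.527
24.0 [0.6041 0.2745 0.1553] [[0.236, -0.972, -0.003], [-0.972, -0.236, -0.002], [0.001, 0.003, -1.0]] [-0.3  0.  -1. ] j [ 38.  29.   1.  -0. -63. -25.]
```

View pics/w80.png

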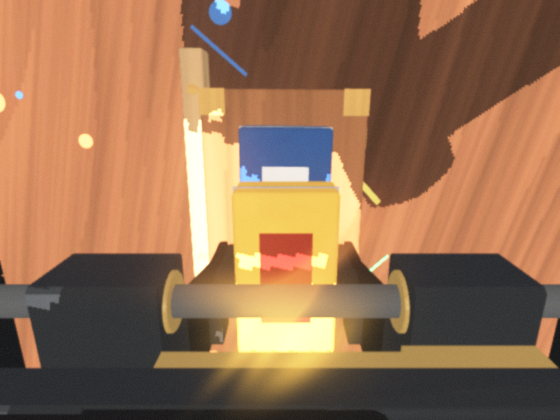

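View pics/s80.png

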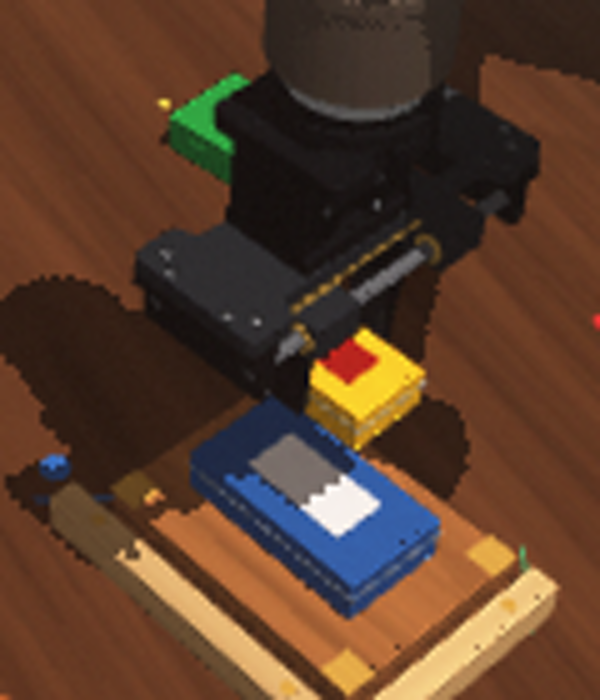

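```bash
python3 - <<'E'
from h import *
import pickle
cs=pickle.load(open("c80.pkl","rb"));W=cs["wrist"];R=np.array([[0.236,-0.972],[-0.972,-0.236]]);t=np.array([.6041,.2745])
for u,v in[(239,127),(333,127)]: print((R.T@(toz(W,u,v,.072)[:2]-t)).round(4))
for u,v in[(233.5,189),(339,189)]: print((R.T@(toz(W,u,v,.1553+.015)[:2]-t)).round(4))
E
python3 -m jog '[[0,0,1.5,0,0,0],[0,0,1.5,0,0,0],[0,0,1.5,0,0,0],[0,0,1.0,0,0,0],[0,0,0.5,0,0,0]]'
```

```text
[ 0.0599 -0.0303]
[0.0599 0.0326]
[ 0.041  -0.0212]
[0.041  0.0233]
time_s: 24.57
tcp_pos: [0.6038, 0.2743, 0.0951]
ee_rot: [[0.234, -0.972, -0.003], [-0.972, -0.234, -0.002], [0.001, 0.003, -1.0]]
wrist_force: [1.0, -0.0, -1.0]
gripper_width: 0.526
```

Centred within about 1 mm. Slow descent to contact.

```bash
python3 -m jog '[[0,0,0.2,0,0,0],[0,0,0.2,0,0,0],[0,0,0.2,0,0,0],[0,0,0.1,0,0,0],[0,0,0,0,0,0]]'; python3 -m jog '[[0,0,0.1,0,0,0],[0,0,0.1,0,0,0],[0,0,0,0,0,0],[0,0,0,0,0,0],[0,0,0,0,0,0]]'
```

```text
time_s: 24.98
tcp_pos: [0.6048, 0.275, 0.0904]
ee_rot: [[0.234, -0.972, 0.001], [-0.972, -0.234, 0.0], [-0.0, -0.001, -1.0]]
wrist_force: [0.1, 0.1, -1.9]
gripper_width: 0.527
time_s: 25.4
tcp_pos: [0.6047, 0.2749, 0.0881]
ee_rot: [[0.233, -0.972, 0.0], [-0.972, -0.233, 0.0], [-0.0, -0.0, -1.0]]
wrist_force: [0.2, -0.5, -0.7]
gripper_width: 0.526
```

```bash
python3 -m jog '[[0,0,0.1,0,0,0],[0,0,0.1,0,0,0],[0,0,0.1,0,0,0],[0,0,0,0,0,0],[0,0,0,0,0,0]]'; python3 -m jog '[[0,0,0.1,0,0,0],[0,0,0.1,0,0,0],[0,0,0,0,0,0],[0,0,0,0,0,0],[0,0,0,0,0,0]]'
```

```text
time_s: 25.82
tcp_pos: [0.6046, 0.2748, 0.0849]
ee_rot: [[0.233, -0.972, -0.0], [-0.972, -0.233, -0.0], [0.0, 0.0, -1.0]]
wrist_force: [0.0, -0.5, -1.0]
gripper_width: 0.528
time_s: 26.23
tcp_pos: [0.6047, 0.2748, 0.083]
ee_rot: [[0.233, -0.972, -0.0], [-0.972, -0.233, -0.0], [0.0, 0.0, -1.0]]
wrist_force: [-0.5, 0.8, -0.1]
gripper_width: 0.525
```

```bash
python3 -m jog '[[0,0,0.1,0,0,0],[0,0,0,0,0,0],[0,0,0,0,0,0],[0,0,0,0,0,0],[0,0,0,0,0,0]]'; python3 -m jog '[[0,0,0.1,0,0,0],[0,0,0,0,0,0],[0,0,0,0,0,0],[0,0,0,0,0,0],[0,0,0,0,0,0]]'
```

```text
time_s: 26.65
tcp_pos: [0.6047, 0.2748, 0.0821]
ee_rot: [[0.233, -0.972, 0.0], [-0.972, -0.233, 0.0], [-0.0, -0.0, -1.0]]
wrist_force: [-0.1, -0.3, -1.3]
gripper_width: 0.527
time_s: 27.07
tcp_pos: [0.6047, 0.2749, 0.0811]
ee_rot: [[0.233, -0.972, 0.0], [-0.972, -0.233, 0.0], [0.0, -0.0, -1.0]]
wrist_force: [-0.1, 1.2, -1.7]
gripper_width: 0.526
```

```bash
python3 -m jog '[[0,0,0.1,0,0,0],[0,0,0,0,0,0],[0,0,0,0,0,0],[0,0,0,0,0,0],[0,0,0,0,0,0]]'; python3 snap.py 90 270,180,390,320,5 200,80,320,220,5
```

```text
time_s: 27.48
tcp_pos: [0.6047, 0.2748, 0.0801]
ee_rot: [[0.233, -0.972, 0.0], [-0.972, -0.233, 0.0], [-0.0, -0.0, -1.0]]
wrist_force: [-0.1, 0.3, -1.2]
gripper_width: 0.525
27.4833 [0.6047 0.2748 0.0801] [[0.233, -0.972, 0.0], [-0.972, -0.233, 0.0], [-0.0, -0.0, -1.0]] [-0.1  0.3 -1.2] j [ 38.  33.  -4.  -0. -54. -25.]
```

View pics/s90.png

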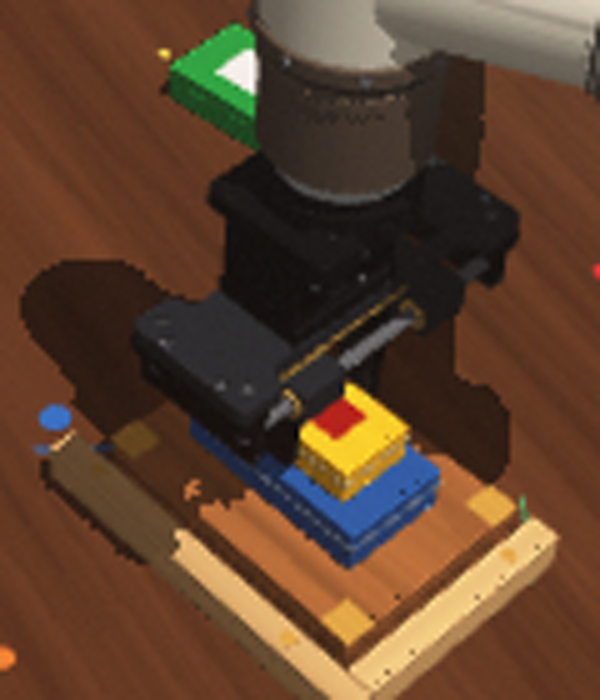

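```bash
python3 -m jog '[[0,0,0.05,0,0,0],[0,0,0.05,0,0,0],[0,0,0,0,0,0],[0,0,0,0,0,0],[0,0,0,0,0,0]]'
```

```text
time_s: 28.05
tcp_pos: [0.6047, 0.2749, 0.0796]
ee_rot: [[0.234, -0.972, 0.0], [-0.972, -0.234, 0.0], [-0.0, -0.0, -1.0]]
wrist_force: [-1.8, 0.5, 2.5]
gripper_width: 0.524
```

```bash
python3 -m jog '[[0,0,0,0,0,0],[0,0,0,0,0,0],[0,0,0,0,0,0],[0,0,0,0,0,0],[0,0,0,0,0,0]]' 6.8; python3 -m jog '[[0,0,0,0,0,0],[0,0,-0.5,0,0,0],[0,0,-2,0,0,0],[0,0,-3,0,0,0],[0,0,-3,0,0,0]]'; python3 -m jog '[[0,0,-3,0,0,0],[0,0,-2,0,0,0],[3,3,0,0,0,0],[3,2.5,0,0,0,0],[3,2.5,0,0,0,0]]'; python3 -m jog '[[3,2.5,0,0,0,0],[3,2.5,0,0,0,0],[3,2.5,0,0,0,0],[0,0,0,0,0,0],[0,0,0,0,0,0]]';python3 snap.py 99 250,180,390,320,5 190,100,310,220,5
```

```text
time_s: 28.47
tcp_pos: [0.6047, 0.2748, 0.0788]
ee_rot: [[0.233, -0.972, -0.0], [-0.972, -0.233, -0.0], [0.0, 0.0, -1.0]]
wrist_force: [-0.3, -0.7, 0.7]
gripper_width: 0.76
time_s: 28.88
tcp_pos: [0.6042, 0.2744, 0.1644]
ee_rot: [[0.233, -0.972, -0.002], [-0.972, -0.233, -0.002], [0.001, 0.002, -1.0]]
wrist_force: [1.5, 0.4, 0.8]
gripper_width: 0.787
time_s: 29.3
tcp_pos: [0.5474, 0.1686, 0.2147]
ee_rot: [[0.235, -0.972, 0.001], [-0.972, -0.235, 0.001], [-0.0, -0.001, -1.0]]
wrist_force: [0.3, -0.2, 0.1]
gripper_width: 0.778
time_s: 29.72
tcp_pos: [0.4958, 0.0628, 0.2152]
ee_rot: [[0.231, -0.973, 0.002], [-0.973, -0.231, 0.001], [-0.0, -0.002, -1.0]]
wrist_force: [0.3, -0.2, 0.6]
gripper_width: 0.778
29.7167 [0.4958 0.0628 0.2152] [[0.231, -0.973, 0.002], [-0.973, -0.231, 0.001], [-0.0, -0.002, -1.0]] [ 0.3 -0.2  0.6] j [ 26.  10. -17.   0. -62. -13.]
```

View pics/s99.png

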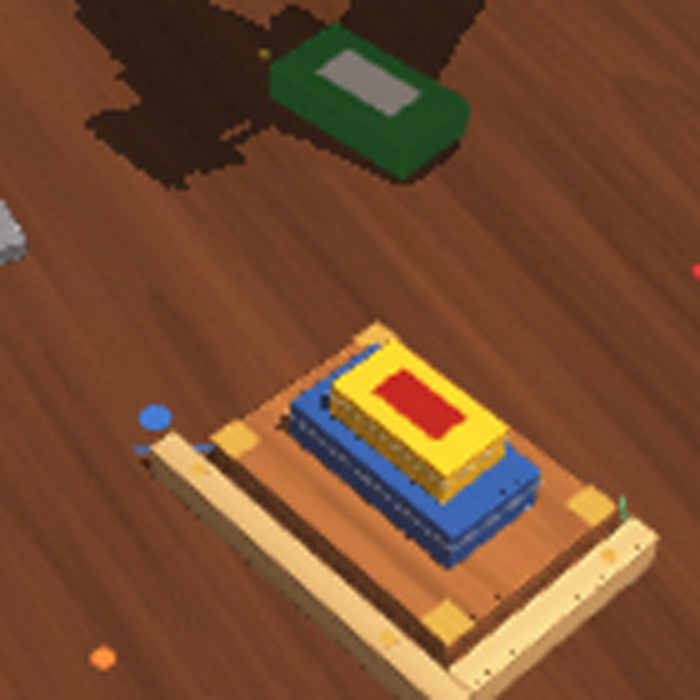

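View pics/d99.png

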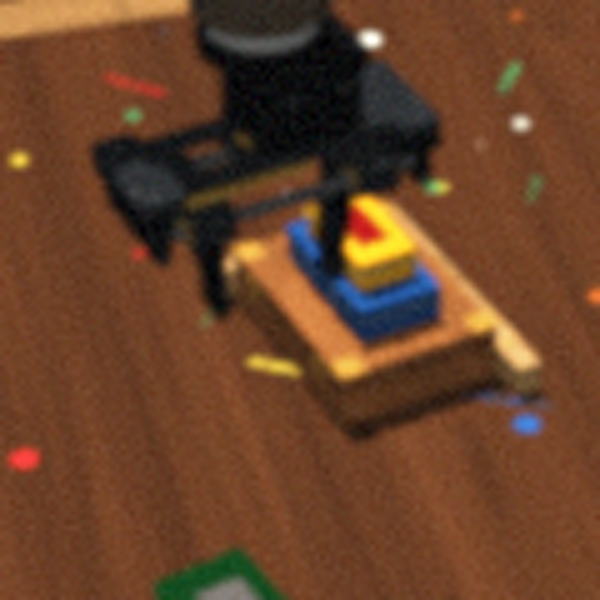

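```bash
python3 - <<'E'
from h import *
import pickle
cs=pickle.load(open("c99.pkl","rb"));S=cs["scene"]
Pl=lambda l:[(250+u/5,180+v/5) for u,v in l]
P=lambda u,v:(250+u/5,180+v/5)
case=fit([(S,Pl([(377,321),(208,438),(447,645),(616,508)]),'t')],(.124,.170,.044,0))
b=fit([(S,Pl([(288,405),(453,537),(541,473)]),'t'),(S,Pl([(450,568),(537,503)]),'b')],(.116,.064,.028,.044))
y=fit([(S,Pl([(391,337),(330,380),(447,475),(508,432)]),'t'),(S,Pl([(445,502),(503,458)]),'b')],(.08,.046,.024,.072))
L={'i':(0,0,.025),'be':(0,-.2,.025),'bo':(.018,-.2,.025),'se':(-.14,0,.025),'so':(-.14,.018,.025)}
st=fitpts([(S,P(172,433),'be'),(S,P(150,452),'bo'),(S,P(636,522),'se'),(S,P(658,540),'so')],L)
def rel(a,f):
    c,s=np.cos(f[2]),np.sin(f[2]);d=a[:2]-f[:2];return np.round([c*d[0]+s*d[1],-s*d[0]+c*d[1],np.degrees(a[2]-f[2])],4)
print(rel(case,st),rel(b,case),rel(y,b))
cv2.imwrite("pics/full.png",S["frame"][:,:,::-1])
W=pickle.load(open("c80.pkl","rb"))["wrist"];crop(W,160,40,400,240,3,"w80c.png")
E
```

```text
fit [0.6058 0.2763 0.2292] deg 13.13 rms 0.16 max 0.31
fit [ 0.6052  0.2753 -1.3327] deg -76.36 rms 0.51 max 1.07
fit [ 0.6041  0.2761 -1.3336] deg -76.41 rms 0.52 max 1.24
fitpts [0.6483 0.3769 0.2284] 13.09 [ 0.3  0.1 -0.5 -0.2 -0.4 -0.3  0.7  0.3]
[-0.0642 -0.0884  0.0437] [-9.00000e-04 -8.00000e-04 -8.94896e+01] [-0.001  -0.0008 -0.0513]
```

View pics/w80c.png

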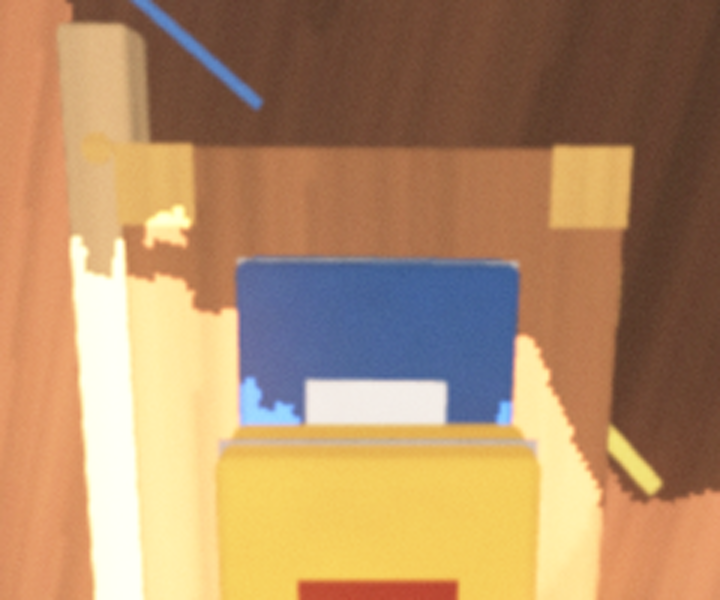

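View pics/full.png

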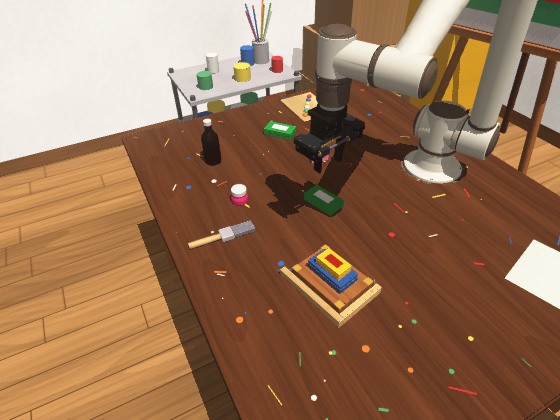

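```bash
python3 -m jog '[[-3.29,-1.48,0,0,0,0],[-3.29,-1.48,0,0,0,0],[-3.29,-1.48,0,0,0,0],[-3.29,-1.48,0,0,0,0],[-3.29,-1.48,0,0,0,0]]'; python3 -m jog '[[-3.29,-1.48,0,0,0,0],[-3.29,-1.48,0,0,0,0],[-3.29,-1.48,0,0,0,0],[-3.29,-1.48,0,0,0,0],[-3.29,-1.48,0,0,0,0]]'; python3 -m jog '[[0,0,0,0,0,0],[0,0,0,0,0,0],[0,0,0,0,0,0],[0,0,0,0,0,0],[0,0,0,0,0,0]]'; python3 snap.py 98 250,180,390,320,5 190,100,310,220,5
```

```text
time_s: 30.28
tcp_pos: [0.5303, 0.2447, 0.2137]
ee_rot: [[0.235, -0.972, -0.0], [-0.972, -0.235, -0.0], [0.0, 0.0, -1.0]]
wrist_force: [-0.1, -0.6, 0.4]
gripper_width: 0.781
time_s: 30.7
tcp_pos: [0.5633, 0.4222, 0.2132]
ee_rot: [[0.235, -0.972, -0.0], [-0.972, -0.235, -0.001], [0.0, 0.0, -1.0]]
wrist_force: [0.8, -0.4, 1.3]
gripper_width: 0.782
time_s: 31.12
tcp_pos: [0.5635, 0.4179, 0.2146]
ee_rot: [[0.233, -0.973, 0.0], [-0.973, -0.233, 0.0], [-0.0, -0.0, -1.0]]
wrist_force: [-0.1, -0.0, -0.6]
gripper_width: 0.786
31.1167 [0.5635 0.4179 0.2146] [[0.233, -0.973, 0.0], [-0.973, -0.233, 0.0], [-0.0, -0.0, -1.0]] [-0.1 -0.  -0.6] j [ 50.  30.  12.   0. -72. -36.]
```

View pics/w98.png

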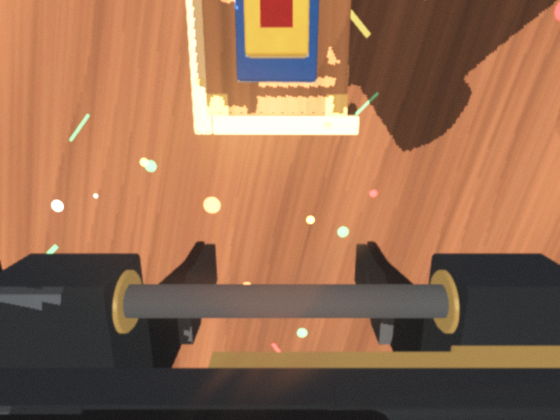

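```bash
python3 - <<'E'
from h import *
import pickle
W=pickle.load(open("c98.pkl","rb"))["wrist"];crop(W,180,50,380,150,4,"w98c.png")
Wm=W["world_to_cam"];o=-Wm[:3,:3].T@Wm[:3,3];print(o)
E
```

```text
[0.58023668 0.34257792 0.37737225]
```

View pics/w98c.png

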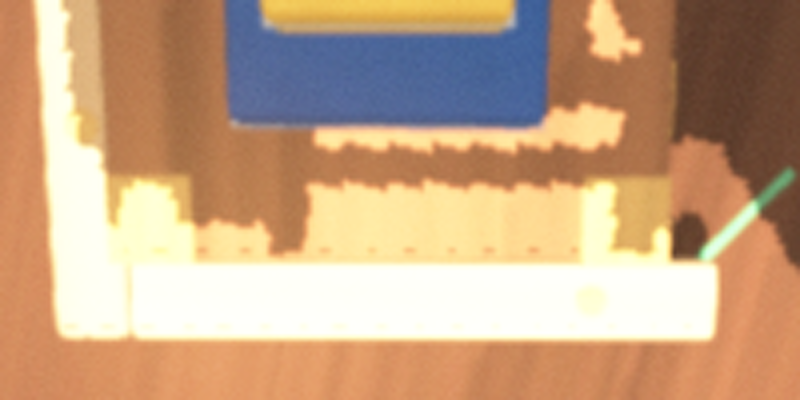

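```bash
python3 -c "
from station import finish_job,sense
print(finish_job(),sense()['time_s'])"
```

```text
the job is handed in; nothing more can be done
the job is handed in; nothing more can be done
```

I handed the job in at about 31 s of the 72 s. The case is home in the corner stop, with the blue tin on it and the yellow tin on the blue one.

**What I did:**
- **Case:** I pushed it with the open fingers onto the back rail, then along it to the side rail, where it stalled at about 25 N. I then pressed it once more onto the back rail, at about 16 N.
- **Tins:** Each one was gripped across its width, lowered until a force of about 3 N showed contact, and released.

**What the last checks showed:**
- **Stack:** By the final fit, the blue tin lies within about 1 mm of the case's centre and parallel to its long side. The yellow tin lies within about 1 mm of the blue one's centre. Neither overhangs.
- **Case in the stop:** The checks disagree slightly. The last picture fit gave −64, −88 mm against −62, −85 mm, an apparent gap of 2–3 mm. The fit before the last press gave −63, −87 mm. The force stalls on both rails contradict that gap, and the wrist view from above the side rail shows none on that side. I count it as flush, with the difference within what such a fit can resolve.
- **Yellow grip:** The fingers were still closing as the lift began, so the tin may have been gripped a little off. I estimated its height in the gripper from pictures and set it down in small steps.
- **Bystanders:** The jar, bottle and brush look unmoved in the final scene picture; I did not measure them.

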